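# Tighten the mixer's castle nut to the next slot and lock it with the pin

### The job

On the bench mixer, tighten the castle nut (clockwise from above) just to the next slot that lines up with the cross hole in the spindle: do not back it off to the slot before and do not run past. Then push the locking pin through that slot and the cross hole, from either end of the hole, until its shoulder is fully home against the nut, and let go. The height of the hole differs from spindle to spindle, so feel for it gently, never pressing the pin against the mixer or nut with more than 25 N, and leave the other things standing where they are.

Things in the scene. Friction and masses are not known exactly. Their poses are not given: they have to be found in the camera images.
- mixer: White bench mixer, a fixed low housing 150x150 mm with an aluminium rotor plate (132 mm across, top at 44 mm) and a washer (60 mm across, top at 47 mm). Origin: underside centre, on the axis of the upright spindle; z up; x is the direction of the cross hole. The steel spindle (22 mm thick) does not turn; its end stands at 115 mm.
- cross_axis (a point): Point on the spindle axis 85 mm above the worktop. The cross hole (8 mm square) runs right through the spindle along the mixer's x, open at both ends. Its centre is anywhere from 77 to 93 mm high, which is not measured; a pin tip that misses it stops on the spindle 11 mm from the axis.
- nut (a joint): Angle of the dark steel castle nut, rad, growing clockwise from above (tightening). At 0 a slot (the one before) is in line with the cross hole, at 1.047 the next. Its hexagon is 46 mm across flats, from 47 to 71 mm height; at reading q flats face mixer yaw - q + k x 1.047. It turns stiffly (0.35 to 0.5 N m) and stays where left.
- nut_crown (a point): Middle of the top of the nut's crown, on the spindle axis. The crown, about 41 mm across, reaches from 71 to 99 mm height and has six upright slots 10 mm wide, open at the top, one over the middle of each flat.
- lock_pin: Loose locking pin, about 80 g, standing on its foot: aluminium grip block 28 (x) x 16 (y) x 40 (z) mm, to be taken from above across its 16 mm; origin mid-underside of the block, z up. A steel shank 6 mm thick with a barely bevelled tip sticks out level along +x, axis 16 mm above the underside, to x = 74 mm. Round its root a shoulder, 20 mm wide, 12 mm high, reaches to x = 24 mm.
- pin_tip (a point): Tip of the shank, at (74, 0, 16) mm of the pin.
- pin_mid (a point): Point on the shank's axis at (44.5, 0, 16) mm of the pin; it lies on the spindle axis when the shoulder is home against the nut's crown.
- big_jar: White ointment jar with lid, 81 mm across, 75 mm high, a bystander; origin at underside centre.
- weigh_boat: White square weighing boat, 64x64x22 mm, a bystander; origin at underside centre.
- tamper_loose: Steel tamper standing on its foot, 40 mm across, 97 mm high, a bystander; origin at underside centre.
- scoop: Steel powder scoop, 28x118x10 mm, lying flat, a bystander; origin at underside centre.
Not all that is in view belongs to the job. Of the things shaped like the lock_pin, the aluminium one is meant.

How it is judged:
On the way, in this order (a step that is already met when the one before it is completed fails the run):
1. the nut is tightened to the next slot, in line with the cross hole within 0.11 rad (value of joint nut between 0.9372 and 1.1572 rad), for 0.2 s.
2. the pin is through slot and cross hole, its shoulder home (all of step 1 and horizontal distance between pin_mid and cross_axis below 0.0025 m and z of pin_mid in the frame of mixer between 0.072 and 0.098 m and angle between the x axis of lock_pin and the x axis of mixer, either way round below 0.2 rad), for 0.2 s.
At the end, for the whole second after the job is handed in: The nut's next slot is in line with the cross hole (1.047 rad within 0.11), the pin goes through slot and cross hole with its shoulder home (its mid point within 2.5 mm of the spindle axis seen from above, 72 to 98 mm above the worktop, in line with the hole within 0.2 rad), released and at rest (all of step 2 and linear speed of lock_pin below 0.02 m/s and contact force between the fingers and anything else below 0.5 N); the robot touches nothing.
It fails at once if the nut is backed off to the slot before (below 0.06 rad) (value of joint nut below 0.06 rad).
It fails at once if the nut is run past the next slot by more than 0.25 rad (value of joint nut above 1.2972 rad).
It fails at once if the pin is pressed against mixer or nut with more than 25 N (contact force between lock_pin and mixer above 25 N).
It fails at once if a bystander (big jar, weighing boat, tamper, scoop) is shifted by more than 30 mm or tipped (distance of any of big_jar, weigh_boat, tamper_loose, scoop from where it was at the start of the episode above 0.03 m or angle between any of big_jar, weigh_boat, tamper_loose, scoop's own z axis and vertical above 0.4 rad).
It also fails if it takes over 64 s, if anything falls off the work surface, if the arm or the gripper's body presses on something with over 40 N, if the wrist force passes 120 N, or if a joint passes its speed limit or range.

### The arm

A 7-joint arm with a two-finger parallel gripper is mounted at the origin on a cart in front of the work surface, level with it; the furniture and walls round the work are solid. World frame = base frame: x ahead of the robot, y to its left, z up, the work surface at z = 0. Lengths are in m, angles in rad, forces in N, time in s.
With the tool pointing down it reaches from about 0.4 to 0.9 m from the base axis. Payload 5.6 kg.
Tool frame: the origin (TCP) lies midway between the tips of the shut fingers; the grasp point (between the pads) lies 19 mm behind it (env.grasp_offset is the z of the grasp point in the tool frame, in m); z points along the fingers, x is the direction in which the jaws open and shut, and the axes are right-handed (so a half turn about z gives the same grasp; the last joint's range is limited). The gripper opens to 92 mm and grips with 3 to 60 N. Pads are 20 mm wide; open, the fingers measure 128 mm over their backs; the gripper's body (75 mm by 189 mm) begins 69 mm behind the grasp point.
Start: joints at [1.063, 0.468, -0.012, 1.603, 0.006, 1.071, -0.056], TCP at [0.291, -0.581, 0.18] pointing down, gripper open.
Joint ranges: [-2.53, 2.53], [-0.31, 2.02], [-1.57, 1.55], [0.28, 2.44], [-1.29, 4.43], [0.15, 1.84], [-2.92, 2.92]. Speed limits (rad/s): [2.57, 2.57, 3.14, 3.14, 3.14, 3.14, 3.14].

### API

Orientations are given as a rotation vector (axis times angle).
In Python, from bench import env gives the robot as it stands.
- The arm moves only by the tool apply_moves, never from a script. Its argument "plan" is a list that holds one entry, the list of rows, each a list of 5 numbers: the shift along the tool's x, y, z in cm, then the turn about the tool's z in rad, then the opening, from 0 (shut) to 1 (fully open). In form: [[[tx, ty, tz, roll, fingers], ...]]. A call has 1 to 12 rows; each row shifts and turns the pose as measured when the row begins, along the tool's axes as they then stand; what a row does not reach is not made up. A row lasts 1/12 s, in which the tool goes at most 41.7 mm and 7.16 degrees, less where a joint would pass 70% of its speed; a pose out of reach is approached as far as the arm can. A call with a gripper value outside its range is refused whole. The fingers move at their own pace and stop on an object; "force" is the grip in N (left out, the last holds). Time passes only in rows, so rows that do not move let the fingers close. It gives the time, the measured TCP pose, the force and the opening at its end, in the units of the state.
- env.get_obs(): the state, without advancing time (a new reading comes with each control period).
- env.grab_frame(name): name is "side" or "top" or "wrist"; returns a dict with "image" (420x560x3 uint8, red, green, blue), "mtx" (3x3 intrinsics, pixels), "R" (3x3) and "t" (3): a world point X has camera coordinates R X + t; the wrist camera has in their place "tool_from_camera" (4x4, takes a point from camera to tool coordinates, whose origin is the TCP and whose axes are the tool frame's). Camera axes: x right, y down, z forward; pixel columns grow to the right and rows downward; lengths in m; the calibration is good to about 2 mm. A picture is of the moment at which its call begins: read the wrist's pose just before it. There is no depth.
- env.finish_job(): hands the job in, once; it reports no verdict.
Trained networks look in a picture, given as the dict that the camera call returned (one of the last four; its "shot" number tells which), for a name from the list of things; names that differ only in an ending like _2 or _b are one class to them, and where a whole thing is asked for, a point or a joint stands for the part that bears it (a point fixed in the world has none). Each returns a list of dicts, best first, with "conf" (0 to 1); they miss things now and then, are a little off and sometimes report something else, mostly with a low value. They report only what shows in the picture. A call takes as long as a camera call. They do not tell look-alikes from the thing itself.
- env.boxes_of(query, picture): "box" ([left, top, right, bottom] in pixels, round what is visible of it).
- env.tip_of(query, picture): "centre" ([row, column] in pixels: a listed point, or the origin of a listed thing).
The state is a dict: "time_s": time; "qpos": joint angles; "joint_vel": joint speeds; "tau": joint torques, N m; "tcp_pos": TCP position; "orientation": TCP orientation; "ft_force": force on the tool from outside, world axes, zero at the start; "moment": the same for the moment, N m; "width": opening from 0.0 (shut) to 1.0 (fully open).
Only numpy, scipy, OpenCV 4.12 (cv2) and the standard library are available. Lean on these libraries where they do the work, as an engineer would, in place of code of your own. Each camera call takes 0.05 s, during which the arm holds its last target.

## Working session

There is one attempt and no reset: what is moved stays moved. The work goes in short steps, Python scripts to look and compute and a tool call to move; the robot and the scene stay as the last step left them, time stands still between calls to the robot, and variables do not carry over. Pictures are saved under pics/ and viewed, and the job is handed in when it is done.

Besides the shell and the picture viewer there is one more tool, called after "Request:" as name(argument=value, ...) on one line, values as JSON. apply_moves: Moves the arm, as the interface text tells. Its arguments: {"type":"object","properties":{"plan":{"type":"array"},"force":{"type":"number"}},"required":["plan"]}

```bash
mkdir -p pics; ls; cat > h.py <<'E'
import numpy as np,cv2
from bench import env
from scipy.spatial.transform import Rotation as Rn
def save(f,n): cv2.imwrite(f'pics/{n}.png',cv2.cvtColor(f['image'],cv2.COLOR_RGB2BGR))
def pose():
    o=env.get_obs(); T=np.eye(4); T[:3,:3]=Rn.from_rotvec(o['orientation']).as_matrix(); T[:3,3]=o['tcp_pos']; return T
def ray(f,rc,T=None):
    K=f['mtx']; d=np.linalg.solve(K,[rc[1],rc[0],1.])
    if 'R' in f: R=f['R'];return -R.T@f['t'],R.T@d
    M=T@f['tool_from_camera']; return M[:3,3],M[:3,:3]@d
def onz(f,rc,z,T=None):
    c,d=ray(f,rc,T); return c+d*(z-c[2])/d[2]
def proj(f,X,T=None):
    if 'R' in f: p=f['R']@np.array(X)+f['t']
    else:
        M=np.linalg.inv(T@f['tool_from_camera']); p=M[:3,:3]@np.array(X)+M[:3,3]
    u=f['mtx']@p; return u[:2]/u[2]
def tri(r):
    A=0;b=0
    for c,d in r:
        d=d/np.linalg.norm(d);P=np.eye(3)-np.outer(d,d);A=A+P;b=b+P@c
    return np.linalg.solve(A,b)
E
python3 - <<'E'
from h import *
print({k:np.round(v,3) for k,v in env.get_obs().items()})
T=pose()
for n in ['side','top','wrist']:
    f=env.grab_frame(n); save(f,n+'0')
    for q in ['mixer','cross_axis','nut','nut_crown','lock_pin','pin_tip','pin_mid','big_jar','weigh_boat','tamper_loose','scoop']:
        try:
            t=env.tip_of(q,f)
            print(n,q,[(np.round(x['centre']),round(x['conf'],2)) for x in t[:3]])
        except Exception as e: print(n,q,e)
print(env.get_obs()['time_s'])
E
```

```text
pics
{'time_s': np.float64(0.0), 'qpos': array([ 1.063,  0.468, -0.012,  1.604,  0.006,  1.071, -0.056]), 'joint_vel': array([-0.   , -0.002,  0.001, -0.001,  0.   , -0.   , -0.002]), 'tau': array([ 0.0000e+00, -5.2057e+01, -1.2000e-02, -2.4375e+01, -5.7000e-02,
        1.7000e-02,  0.0000e+00]), 'tcp_pos': array([ 0.291, -0.58 ,  0.179]), 'orientation': array([-2.673,  1.65 ,  0.003]), 'ft_force': array([ 0.022,  0.882, -0.455]), 'moment': array([ 0.015,  0.005, -0.026]), 'width': np.float64(1.003)}
side mixer [(array([228., 300.]), 0.79), (array([297., 307.]), 0.73)]
side cross_axis [(array([201., 301.]), 0.64)]
side nut it knows: big_jar, cross_axis, lock_pin, mixer, nut_crown, pin_mid, pin_tip, scoop, tamper_loose, weigh_boat
side nut_crown [(array([195., 300.]), 0.72)]
side lock_pin [(array([270., 256.]), 0.69), (array([298., 290.]), 0.68)]
side pin_tip [(array([277., 280.]), 0.83), (array([299., 320.]), 0.73), (array([201., 302.]), 0.66)]
side pin_mid [(array([273., 267.]), 0.56), (array([296., 306.]), 0.55)]
side big_jar [(array([264., 324.]), 0.69), (array([203., 298.]), 0.52
[... 489 characters left out ...]
y([164., 246.]), 0.23)]
top pin_tip [(array([213., 336.]), 0.69), (array([189., 371.]), 0.45), (array([200., 368.]), 0.38)]
top pin_mid [(array([219., 326.]), 0.62), (array([171., 246.]), 0.48), (array([196., 365.]), 0.43)]
top big_jar [(array([168., 317.]), 0.96)]
top weigh_boat [(array([195., 400.]), 0.89)]
top tamper_loose [(array([182., 152.]), 0.64)]
top scoop [(array([250., 151.]), 0.6)]
wrist mixer []
wrist cross_axis []
wrist nut it knows: big_jar, cross_axis, lock_pin, mixer, nut_crown, pin_mid, pin_tip, scoop, tamper_loose, weigh_boat
wrist nut_crown []
wrist lock_pin []
wrist pin_tip []
wrist pin_mid []
wrist big_jar []
wrist weigh_boat []
wrist tamper_loose []
wrist scoop []
1.65
```

View pics/side0.png

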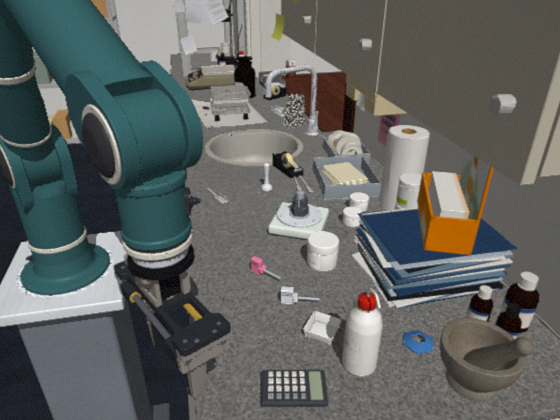

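View pics/top0.png

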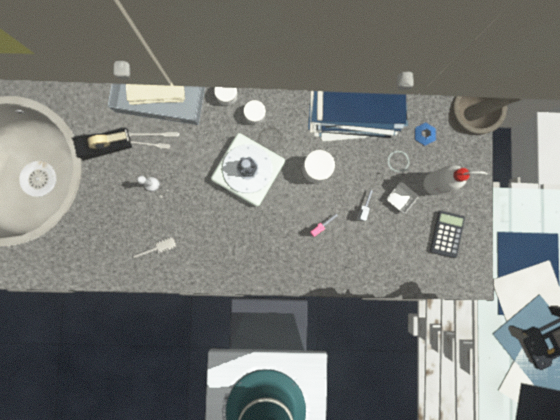

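```bash
python3 - <<'E'
from h import *
im=cv2.imread('pics/top0.png'); 
cv2.imwrite('pics/topc.png',cv2.resize(im[110:275,120:440],None,fx=2.5,fy=2.5,interpolation=cv2.INTER_CUBIC))
im=cv2.imread('pics/side0.png'); 
cv2.imwrite('pics/sidec.png',cv2.resize(im[160:340,200:400],None,fx=3.3,fy=3.3,interpolation=cv2.INTER_CUBIC))
f=env.grab_frame('top');g=env.grab_frame('side')
print(f['mtx'],-f['R'].T@f['t'],-g['R'].T@g['t'])
P=lambda x:np.round(x,3)
print('mixer top z.115?',P(onz(f,(164,246),.085)),'tri',P(tri([ray(f,(164,246)),ray(g,(201,301))])))
for n,rc,z in [('jar',(168,317),0),('boat',(195,400),0),('tamp',(182,152),0),('scoop',(250,151),0),('pinA',(229,317),0),('tipA',(213,336),.016),('pinB',(216,362),0),('tipB',(189,371),.016)]: print(n,P(onz(f,rc,z)))
for n,rc,z in [('jar',(264,324),0),('boat',(328,326),0),('tamp',(188,266),0),('scoop',(196,211),0),('pinA',(270,256),0),('tipA',(277,280),.016),('pinB',(298,290),0),('tipB',(299,320),.016)]: print(n,P(onz(g,rc,z)))
E
```

```text
[[401.30136948   0.         281.81161616]
 [  0.         401.30136948 208.82345738]
 [  0.           0.           1.        ]] [ 4.56958404e-01 -9.18047213e-04  1.10357813e+00] [ 0.33069576 -1.01654066  0.6950112 ]
mixer top z.115? [0.643 0.069 0.085] tri [0.643 0.07  0.084]
jar [ 0.654 -0.122  0.   ]
boat [ 0.586 -0.356  0.   ]
tamp [0.6   0.331 0.   ]
scoop [0.414 0.324 0.   ]
pinA [ 0.485 -0.126  0.   ]
tipA [ 0.529 -0.175  0.016]
pinB [ 0.524 -0.25   0.   ]
tipB [ 0.598 -0.27   0.016]
jar [ 0.654 -0.125  0.   ]
boat [ 0.588 -0.346  0.   ]
tamp [0.593 0.336 0.   ]
scoop [0.401 0.318 0.   ]
pinA [ 0.477 -0.113  0.   ]
tipA [ 0.526 -0.174  0.016]
pinB [ 0.536 -0.236  0.   ]
tipB [ 0.597 -0.271  0.016]
```

View pics/topc.png

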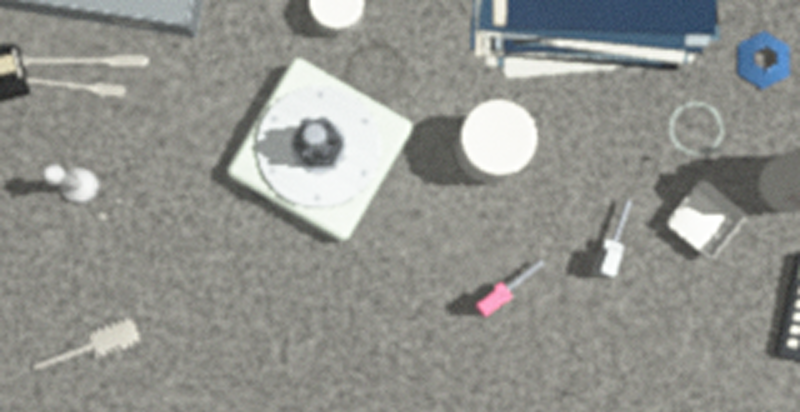

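View pics/sidec.png

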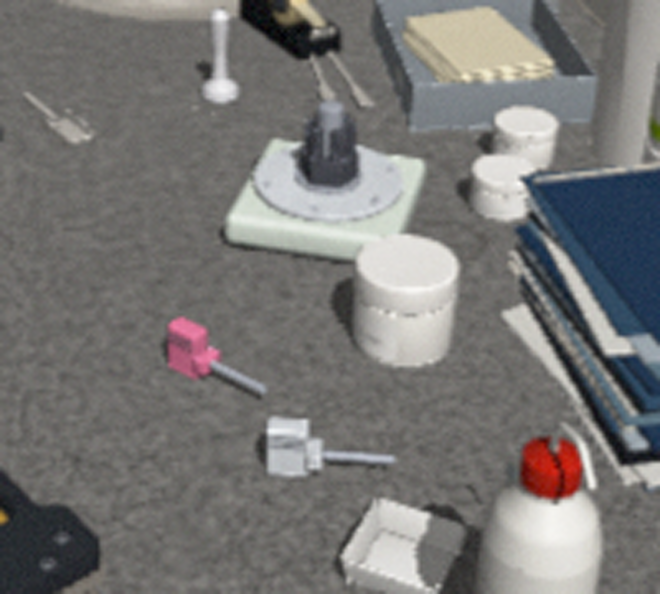

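```bash
cat >> h.py <<'E'
def go(target, yaw=None):
    """shift in tool axes cm and roll to reach world TCP target; yaw = desired world angle of tool x (mod pi)"""
    T=pose(); d=T[:3,:3].T@(np.array(target)-T[:3,3])*100
    y=np.arctan2(T[1,0],T[0,0]); o=env.get_obs()
    print('tcp',np.round(T[:3,3],4),'yaw',round(np.degrees(y),2),'z',np.round(T[:3,2],3),'t',round(o['time_s'],2),'F',np.round(o['ft_force'],1),'w',round(float(o['width']),3))
    print('shift cm',np.round(d,2))
    if yaw is not None:
        # tool z down: +roll reduces world yaw
        for k in (-1,0,1,):
            r=(y-yaw+k*np.pi); print('roll',round(r,3),'q7 now',round(float(o['qpos'][6]),2))
E
python3 - <<'E'
from h import *
T=pose();print(np.round(T,3)); f=env.grab_frame('wrist');print(np.round(f['tool_from_camera'],3),f['mtx'])
go((.643,.07,.25),0)
E
```

```text
[[ 0.448 -0.894 -0.     0.291]
 [-0.894 -0.448 -0.    -0.581]
 [ 0.     0.    -1.     0.18 ]
 [ 0.     0.     0.     1.   ]]
[[ 1.     0.001  0.    -0.001]
 [-0.001  0.964  0.264 -0.074]
 [-0.    -0.264  0.964 -0.206]
 [ 0.     0.     0.     1.   ]] [[303.87788597   0.         283.29317504]
 [  0.         303.87788597 211.66915047]
 [  0.           0.           1.        ]]
tcp [ 0.2913 -0.5811  0.1799] yaw -63.37 z [-0. -0. -1.] t 1.8 F [ 0.  -0.2  0.3] w 1.001
shift cm [-42.44 -60.62  -7.01]
roll -4.248 q7 now -0.06
roll -1.106 q7 now -0.06
roll 2.036 q7 now -0.06
```

```bash
python3 - <<'E'
from h import *
im=cv2.imread('pics/side0.png'); 
cv2.imwrite('pics/sd.png',cv2.resize(im[0:420,260:560],None,fx=1.9,fy=1.4,interpolation=cv2.INTER_CUBIC))
im=cv2.imread('pics/top0.png'); 
cv2.imwrite('pics/td.png',cv2.resize(im[0:200,100:500],None,fx=2,fy=2,interpolation=cv2.INTER_CUBIC))
E
```

```text
(no output)
```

View pics/sd.png

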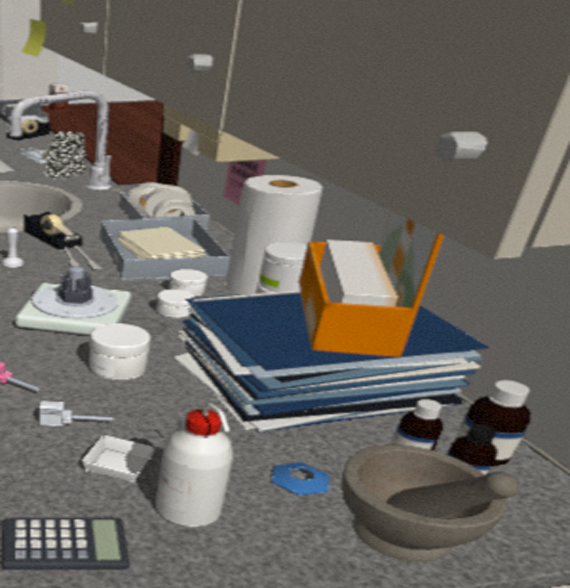

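View pics/td.png

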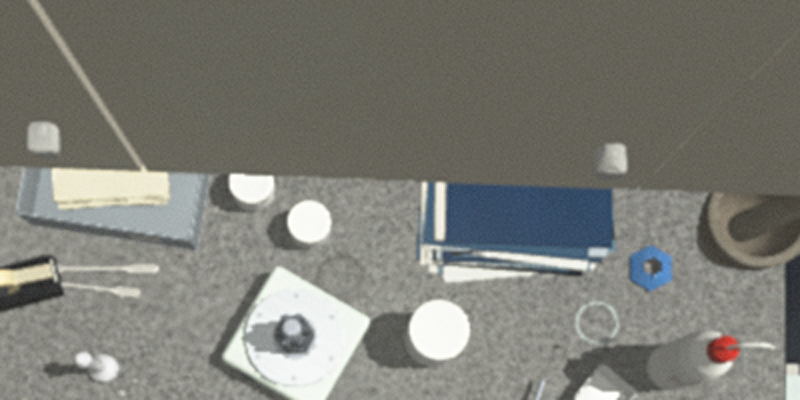

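```bash
python3 - <<'E'
from h import *
f=env.grab_frame('top');g=env.grab_frame('side')
def plane(f,a,b):
    c,d1=ray(f,a[::-1]);_,d2=ray(f,b[::-1]);n=np.cross(d1,d2);n/=np.linalg.norm(n);return n,n@c
n1,k1=plane(f,(100,82.5),(400,92.5))
for a,b in [((373,92),(523,182)),((360,75),(523,182)),((383,97),(520,180))]:
    n2,k2=plane(g,a,b)
    for y in (-.3,0.1,.4):
        s=np.linalg.solve([[n1[0],n1[2]],[n2[0],n2[2]]],[k1-n1[1]*y,k2-n2[1]*y]);print(y,np.round(s,3))
E
```

```text
-0.3 [0.701 0.466]
0.1 [0.702 0.459]
0.4 [0.702 0.454]
-0.3 [0.695 0.482]
0.1 [0.689 0.494]
0.4 [0.684 0.503]
-0.3 [0.7   0.468]
0.1 [0.7   0.463]
0.4 [0.7  0.46]
```

```bash
cat >> h.py <<'E'
def plan(target,yaw_deg,grip,n=None,maxs=4.0,maxr=0.12):
    T=pose(); p=T[:3,3].copy(); y=np.arctan2(T[1,0],T[0,0]); o=env.get_obs()
    r=(y-np.radians(yaw_deg)); r=(r+np.pi)%(2*np.pi)-np.pi
    d=np.array(target)-p
    if n is None: n=int(max(np.ceil(np.linalg.norm(d)*100/maxs),np.ceil(abs(r)/maxr),1))
    print('t',round(float(o['time_s']),2),'tcp',np.round(p,4),'yaw',round(float(np.degrees(y)),2),'F',np.round(o['ft_force'],1),'M',np.round(o['moment'],2),'w',round(float(o['width']),3),'q',np.round(o['qpos'],2),'n',n,'r',round(float(r),3))
    R=T[:3,:3].copy(); rows=[]
    for i in range(n):
        # tool moved along axes at row start
        s=R.T@(d/n)*100
        rows.append([round(float(v),2) for v in s]+[round(float(r/n),3),grip])
        R=R@Rn.from_rotvec([0,0,r/n]).as_matrix()
    print(rows)
E
python3 - <<'E'
from h import *
plan((.62,.12,.15),0,1)
E
```

```text
t 1.9 tcp [ 0.2913 -0.5811  0.1799] yaw -63.37 F [ 0.4 -0.3  0.8] M [-0.02  0.   -0.01] w 1.0 q [ 1.06  0.47 -0.01  1.6   0.01  1.07 -0.06] n 20 r -1.106
[[-2.4, -3.04, 0.15, -0.055, 1], [-2.23, -3.17, 0.15, -0.055, 1], [-2.05, -3.29, 0.15, -0.055, 1], [-1.86, -3.39, 0.15, -0.055, 1], [-1.67, -3.49, 0.15, -0.055, 1], [-1.48, -3.58, 0.15, -0.055, 1], [-1.28, -3.66, 0.15, -0.055, 1], [-1.07, -3.72, 0.15, -0.055, 1], [-0.86, -3.77, 0.15, -0.055, 1], [-0.65, -3.82, 0.15, -0.055, 1], [-0.44, -3.85, 0.15, -0.055, 1], [-0.23, -3.86, 0.15, -0.055, 1], [-0.02, -3.87, 0.15, -0.055, 1], [0.2, -3.87, 0.15, -0.055, 1], [0.41, -3.85, 0.15, -0.055, 1], [0.62, -3.82, 0.15, -0.055, 1], [0.83, -3.78, 0.15, -0.055, 1], [1.04, -3.73, 0.15, -0.055, 1], [1.25, -3.67, 0.15, -0.055, 1], [1.45, -3.59, 0.15, -0.055, 1]]
```

Request:
apply_moves(plan=[[[-2.4, -3.0, 0.1, -0.055, 1], [-2.2, -3.2, 0.1, -0.055, 1], [-2.0, -3.3, 0.1, -0.055, 1], [-1.9, -3.4, 0.1, -0.055, 1], [-1.7, -3.5, 0.1, -0.055, 1], [-1.5, -3.6, 0.1, -0.055, 1], [-1.3, -3.7, 0.1, -0.055, 1], [-1.1, -3.7, 0.1, -0.055, 1], [-0.9, -3.8, 0.1, -0.055, 1], [-0.6, -3.8, 0.1, -0.055, 1]]])

```text
time_s: 2.73
tcp_pos: [0.4547, -0.226, 0.1681]
orientation: [3.014, -0.852, 0.004]
ft_force: [1.9, 0.2, 0.6]
width: 1.002
```

```bash
python3 - <<'E'
from h import *
plan((.62,.12,.15),0,1)
E
```

```text
t 2.73 tcp [ 0.4547 -0.226   0.1681] yaw -31.56 F [1.9 0.2 0.6] M [ 0.02 -0.06 -0.04] w 1.002 q [ 0.64  0.26 -0.29  1.95  0.1   0.94 -0.25] n 10 r -0.551
[[-0.4, -3.81, 0.15, -0.055, 1], [-0.19, -3.83, 0.15, -0.055, 1], [0.02, -3.84, 0.15, -0.055, 1], [0.23, -3.83, 0.15, -0.055, 1], [0.44, -3.81, 0.15, -0.055, 1], [0.65, -3.78, 0.15, -0.055, 1], [0.86, -3.74, 0.15, -0.055, 1], [1.06, -3.69, 0.15, -0.055, 1], [1.26, -3.62, 0.15, -0.055, 1], [1.46, -3.55, 0.15, -0.055, 1]]
```

Request:
apply_moves(plan=[[[-0.4, -3.8, 0.1, -0.055, 1], [-0.2, -3.8, 0.1, -0.055, 1], [0.0, -3.8, 0.1, -0.055, 1], [0.2, -3.8, 0.1, -0.055, 1], [0.4, -3.8, 0.1, -0.055, 1], [0.7, -3.8, 0.1, -0.055, 1], [0.9, -3.7, 0.1, -0.055, 1], [1.1, -3.7, 0.1, -0.055, 1], [1.3, -3.6, 0.1, -0.055, 1], [1.4, -3.5, 0.1, -0.055, 1], [0, 0, 0, 0, 1]]])

```text
time_s: 3.65
tcp_pos: [0.6232, 0.1466, 0.1573]
orientation: [3.134, 0.056, 0.012]
ft_force: [-1.8, 1.0, 1.1]
width: 1.001
```

```bash
python3 - <<'E'
from h import *
plan((.62,.12,.15),0,1)
T=pose();f=env.grab_frame('wrist');save(f,'w1'); np.savez('w1.npz',T=T,mtx=f['mtx'],tool_from_camera=f['tool_from_camera'])
for q in ['cross_axis','nut_crown']: print(q,env.tip_of(q,f))
p=proj(f,(.643,.07,.085),T);print(p)
u,v=p.astype(int); im=cv2.imread('pics/w1.png')[max(0,v-110):v+110,max(0,u-140):u+140]
cv2.imwrite('pics/w1c.png',cv2.resize(im,None,fx=2.8,fy=2.7,interpolation=cv2.INTER_CUBIC))
E
```

```text
t 3.65 tcp [0.6232 0.1466 0.1573] yaw 2.04 F [-1.8  1.   1.1] M [ 0.07 -0.01 -0.01] w 1.001 q [ 0.07  0.53 -0.5   1.63  0.29  1.05 -0.48] n 1 r 0.036
[[-0.42, 2.65, 0.75, 0.036, 1]]
cross_axis [{'centre': [285.4, 298.9], 'conf': 0.65}]
nut_crown [{'centre': [293.6, 298.0], 'conf': 0.87}, {'centre': [288.1, 300.9], 'conf': 0.18}]
[300.34162992 283.06151325]
```

View pics/w1.png

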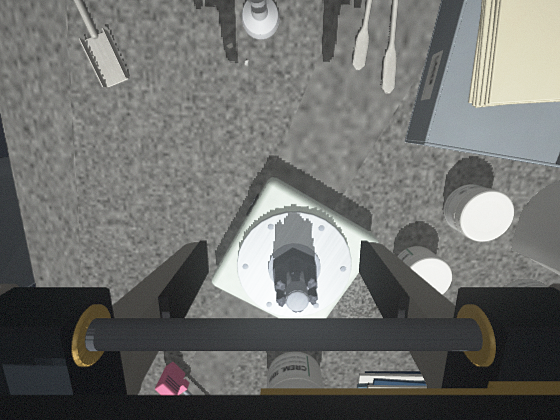

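View pics/w1c.png

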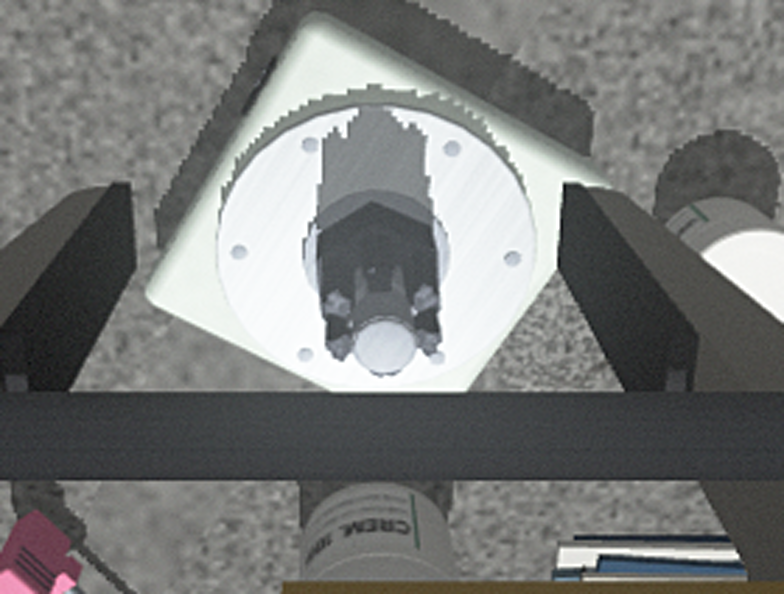

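```bash
python3 - <<'E'
from h import *
im=cv2.imread('pics/w1.png')[170:320,205:390].astype(float)
a=cv2.resize(im,None,fx=4,fy=4,interpolation=cv2.INTER_CUBIC)
a=255*(np.clip(a,0,255)/255)**.5
cv2.imwrite('pics/w1d.png',a)
im=cv2.imread('pics/w1.png')[230:315,255:340].astype(float)
a=cv2.resize(im,None,fx=7,fy=7,interpolation=cv2.INTER_CUBIC)
cv2.imwrite('pics/w1e.png',np.clip(a*2.2,0,255))
E
```

```text
[ WARN:0@0.646] global loadsave.cpp:1063 imwrite_ Unsupported depth image for selected encoder is fallbacked to CV_8U.
```

View pics/w1d.png

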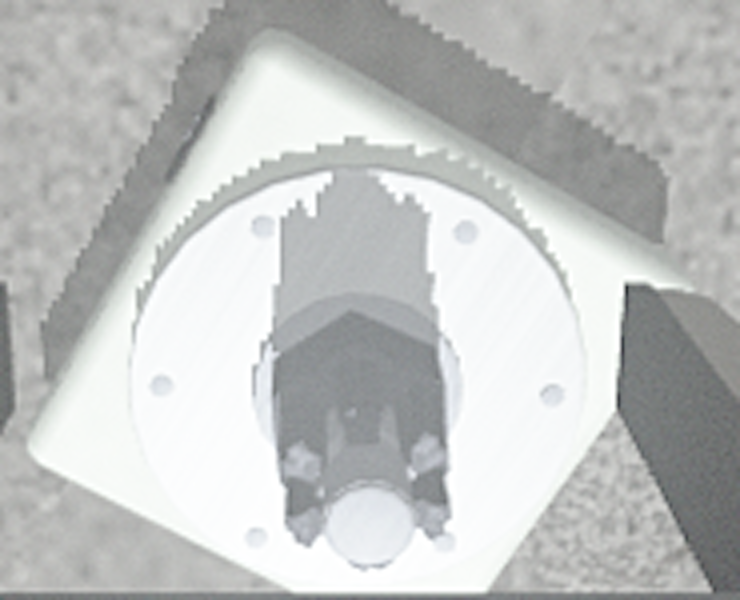

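View pics/w1e.png

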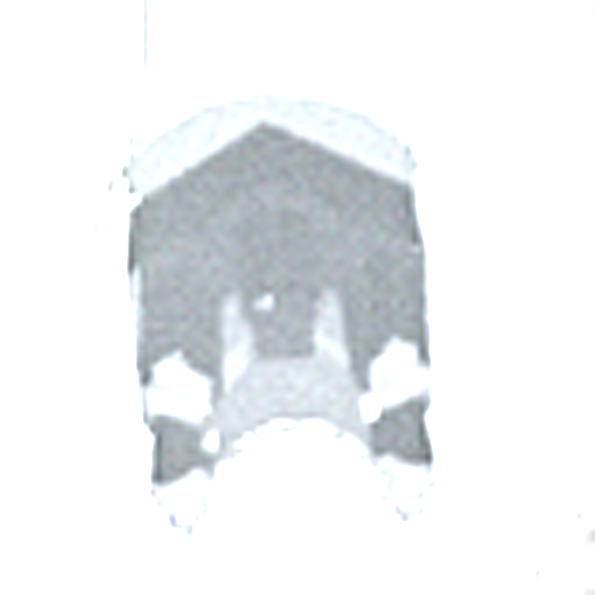

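```bash
python3 - <<'E'
from h import *
z=np.load('w1.npz');f={'mtx':z['mtx'],'tool_from_camera':z['tool_from_camera']};T=z['T']
c=onz(f,(301.7,297.5),.115,T);print('spindle',c)
V=[onz(f,rc,.047,T) for rc in [(247.4,292.9),(258.6,275),(256.4,313.6)]]
for v in V: d=v-c;print(np.round(d,4),np.hypot(*d[:2]),np.degrees(np.arctan2(d[1],d[0])))
for a,b in ((0,1),(0,2)): d=V[b]-V[a];print('edge dir',np.degrees(np.arctan2(d[1],d[0])),'len',np.hypot(*d[:2]))
# rotor disc outline z=.044: ellipse crop d centre; housing corners d coords (top edges z~.0?)
for d in [(130,385),(583,390),(355,167),(30,445),(265,30),(690,280)]:
    p=(d[1]/4+170,d[0]/4+205); q=onz(f,p,.044,T); print(d,np.round(q,4),np.round(q-c,4))
E
```

```text
spindle [0.63864305 0.06729901 0.115     ]
[-0.0028  0.0258 -0.068 ] 0.025904573698677675 96.18195617129777
[-0.0224  0.0115 -0.068 ] 0.025164239367855293 152.73951220067727
[ 0.021   0.0156 -0.068 ] 0.026195199983228484 36.6369965456535
edge dir -143.99566797821385 len 0.024203248695578432
edge dir -23.031847042311668 len 0.02587174244862873
(130, 385) [0.5736 0.0665 0.044 ] [-0.0651 -0.0008 -0.071 ]
(583, 390) [0.7037 0.0692 0.044 ] [ 0.0651  0.0019 -0.071 ]
(355, 167) [0.6351 0.1336 0.044 ] [-0.0036  0.0663 -0.071 ]
(30, 445) [0.5445 0.0465 0.044 ] [-0.0941 -0.0208 -0.071 ]
(265, 30) [0.6096 0.1703 0.044 ] [-0.029  0.103 -0.071]
(690, 280) [0.7305 0.1038 0.044 ] [ 0.0919  0.0366 -0.071 ]
```

```bash
python3 - <<'E'
from h import *
plan((.639,.068,.145),66,1)
E
```

```text
t 3.8 tcp [0.6222 0.137  0.157 ] yaw 1.42 F [-0.8 -0.5 -0.8] M [-0.03 -0.04  0.02] w 1.001 q [ 0.08  0.52 -0.49  1.63  0.29  1.05 -0.48] n 10 r -1.127
[[0.15, 0.69, 0.13, -0.113, 1], [0.07, 0.7, 0.13, -0.113, 1], [-0.01, 0.71, 0.13, -0.113, 1], [-0.09, 0.7, 0.13, -0.113, 1], [-0.17, 0.69, 0.13, -0.113, 1], [-0.24, 0.67, 0.13, -0.113, 1], [-0.32, 0.63, 0.13, -0.113, 1], [-0.39, 0.59, 0.13, -0.113, 1], [-0.45, 0.55, 0.13, -0.113, 1], [-0.51, 0.49, 0.13, -0.113, 1]]
```

Request:
apply_moves(plan=[[[0.1, 0.7, 0.1, -0.113, 1], [0.1, 0.7, 0.1, -0.113, 1], [0, 0.7, 0.1, -0.113, 1], [-0.1, 0.7, 0.1, -0.113, 1], [-0.2, 0.7, 0.1, -0.113, 1], [-0.2, 0.7, 0.1, -0.113, 1], [-0.3, 0.6, 0.1, -0.113, 1], [-0.4, 0.6, 0.1, -0.113, 1], [-0.4, 0.6, 0.1, -0.113, 1], [-0.5, 0.5, 0.1, -0.113, 1], [0, 0, 0, 0, 1]]])

```text
time_s: 4.72
tcp_pos: [0.6372, 0.0339, 0.1495]
orientation: [2.59, 1.722, -0.024]
ft_force: [0.5, -0.8, 0.3]
width: 1.001
```

```bash
python3 - <<'E'
from h import *
T=pose();f=env.grab_frame('wrist');save(f,'w2'); np.savez('w2.npz',T=T,mtx=f['mtx'],tool_from_camera=f['tool_from_camera'])
plan((.639,.068,.145),66,1)
im=cv2.imread('pics/w2.png')[130:420,130:430]
cv2.imwrite('pics/w2c.png',cv2.resize(im,None,fx=2.5,fy=2.05,interpolation=cv2.INTER_CUBIC))
E
```

```text
t 4.77 tcp [0.6371 0.0345 0.1496] yaw 66.95 F [0.2 0.5 0.2] M [ 0.04 -0.08 -0.02] w 1.001 q [ 0.38  0.6  -0.72  1.63  0.47  1.09  0.69] n 1 r 0.017
[[3.17, -1.14, 0.34, 0.017, 1]]
```

View pics/w2c.png

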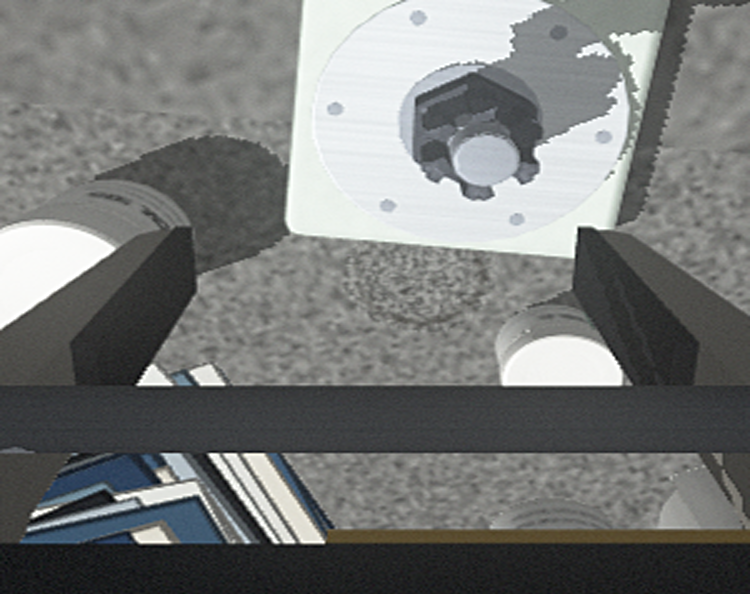

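```bash
python3 - <<'E'
from h import *
im=cv2.imread('pics/w2.png')[150:240,280:370].astype(float)
a=cv2.resize(im,None,fx=7,fy=6.5,interpolation=cv2.INTER_CUBIC)
cv2.imwrite('pics/w2e.png',np.clip(a*1.8,0,255).astype(np.uint8))
E
```

```text
(no output)
```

View pics/w2e.png

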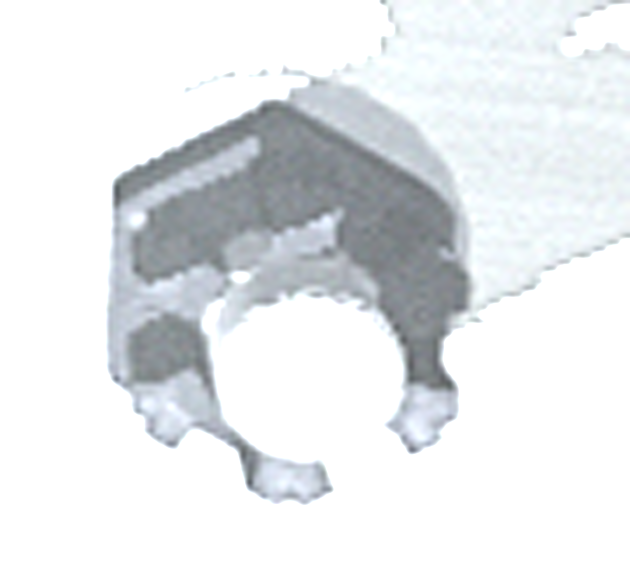

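```bash
python3 - <<'E'
from h import *
z=np.load('w2.npz');f={'mtx':z['mtx'],'tool_from_camera':z['tool_from_camera']};T=z['T']
c=onz(f,(207.1,324.8),.115,T);print('spindle',c, onz(f,(362/6.5+150,309/7+280),.115,T))
V=[onz(f,(r/6.5+150,k/7+280),.047,T) for k,r in [(270,100),(115,182),(452,208)]]
for v in V: d=v-c;print(np.round(d,4),np.hypot(*d[:2]),np.degrees(np.arctan2(d[1],d[0])))
for a,b in ((0,1),(0,2)): d=V[b]-V[a];print('edge dir',np.degrees(np.arctan2(d[1],d[0])),'len',np.hypot(*d[:2]))
# housing edges in w2c
def e(a,b,z):
    A,B=[onz(f,(p[1]/2.05+130,p[0]/2.5+130),z,T) for p in (a,b)]
    d=B-A;print('house',np.degrees(np.arctan2(d[1],d[0])),A,B)
e((302,0),(286,225),.03);e((300,236),(560,258),.03)
for d in [(313,110),(628,125)]: print(onz(f,(d[1]/2.05+130,d[0]/2.5+130),.044,T))
E
```

```text
spindle [0.63779857 0.0693004  0.115     ] [0.6364865  0.06922503 0.115     ]
[-0.0228  0.0092 -0.068 ] 0.02461164122984803 158.01189330685332
[-0.0195 -0.0161 -0.068 ] 0.025266580581521224 -140.33571047998748
[ 0.003   0.0276 -0.068 ] 0.027734525034581105 83.69878608756721
edge dir -82.4224521638279 len 0.025565561744954335
edge dir 35.35642695350411 len 0.031714632737487085
house -27.937686972662718 [0.55682994 0.02748089 0.03      ] [ 0.66473013 -0.02974022  0.03      ]
house 61.619665356335204 [ 0.67318735 -0.02651556  0.03      ] [0.73045757 0.07949044 0.03      ]
[0.60802237 0.0112497  0.044     ]
[0.66477136 0.12874682 0.044     ]
```

```bash
python3 - <<'E'
from h import *
plan((.6385,.0685,.145),66.5,1,n=1)
E
```

```text
t 4.77 tcp [0.6371 0.0345 0.1496] yaw 66.95 F [0.2 0.5 0.2] M [ 0.04 -0.08 -0.02] w 1.001 q [ 0.38  0.6  -0.72  1.63  0.47  1.09  0.69] n 1 r 0.008
[[3.2, -1.21, 0.34, 0.008, 1]]
```

Request:
apply_moves(plan=[[[1.6, -0.6, 0.2, 0, 1], [1.6, -0.6, 0.2, 0, 1], [0, 0, 0, 0, 1], [0, 0, 0, 0, 1]]])

```text
time_s: 5.1
tcp_pos: [0.6371, 0.0627, 0.1448]
orientation: [2.611, 1.685, -0.027]
ft_force: [-0.1, -1.0, -0.6]
width: 0.997
```

```bash
python3 - <<'E'
from h import *
plan((.6385,.0685,.052),66.5,1)
E
```

```text
t 5.1 tcp [0.6371 0.0627 0.1448] yaw 65.65 F [-0.1 -1.  -0.6] M [ 0.04 -0.15 -0.02] w 0.997 q [ 0.33  0.6  -0.71  1.62  0.47  1.09  0.62] n 3 r -0.015
[[0.3, -0.1, 3.08, -0.005, 1], [0.3, -0.1, 3.08, -0.005, 1], [0.3, -0.09, 3.08, -0.005, 1]]
```

Request:
apply_moves(plan=[[[0.6, -0.2, 1.0, 0, 1], [0.1, 0, 2.0, 0, 1], [0.1, -0.1, 2.5, 0, 1], [0, 0, 2.0, 0, 1], [0, 0, 0, 0, 1], [0, 0, 0, 0, 1]]])

```text
time_s: 5.6
tcp_pos: [0.6392, 0.0672, 0.0684]
orientation: [2.613, 1.672, -0.021]
ft_force: [0.5, 0.6, 0.6]
width: 1.001
```

```bash
python3 - <<'E'
from h import *
plan((.6385,.0685,.052),66.5,1)
E
```

```text
t 5.6 tcp [0.6392 0.0672 0.0684] yaw 65.21 F [0.5 0.6 0.6] M [ 0.07 -0.17  0.02] w 1.001 q [ 0.28  0.69 -0.66  1.68  0.55  0.97  0.55] n 1 r -0.023
[[0.14, -0.16, 1.63, -0.023, 1]]
```

Request:
apply_moves(plan=[[[0.1, 0, 1.0, -0.02, 1], [0, 0, 0.6, 0, 1], [0, 0, 0.2, 0, 1], [0, 0, 0, 0, 0.4], [0, 0, 0, 0, 0.4], [0, 0, 0, 0, 0.4]]], force=60)

```text
time_s: 6.1
tcp_pos: [0.6421, 0.067, 0.0516]
orientation: [2.595, 1.696, -0.016]
ft_force: [-0.3, 0.1, 0.4]
width: 0.806
```

```bash
python3 - <<'E'
from h import *
plan((.6385,.0685,.052),66.5,1)
E
```

```text
t 6.1 tcp [0.6421 0.067  0.0516] yaw 66.31 F [-0.3  0.1  0.4] M [ 0.07 -0.11  0.02] w 0.806 q [ 0.28  0.71 -0.65  1.68  0.57  0.94  0.55] n 1 r -0.003
[[-0.01, -0.39, -0.05, -0.003, 1]]
```

Request:
apply_moves(plan=[[[0, -0.3, 0, 0, 0.1], [0, 0, 0, 0, 0.1], [0, 0, 0, 0, 0.1], [0, 0, 0, 0, 0.1], [0, 0, 0, 0, 0.1], [0, 0, 0, 0, 0.1]]], force=60)

```text
time_s: 6.6
tcp_pos: [0.639, 0.0665, 0.0531]
orientation: [2.593, 1.693, -0.019]
ft_force: [1.2, 3.0, -2.0]
width: 0.433
```

```bash
python3 - <<'E'
from h import *
plan((.6385,.0685,.052),66.5,1)
E
```

```text
t 6.6 tcp [0.639  0.0665 0.0531] yaw 66.25 F [ 1.2  3.  -2. ] M [ 0.7  -0.42  0.07] w 0.433 q [ 0.28  0.7  -0.65  1.69  0.57  0.94  0.55] n 1 r -0.004
[[0.17, -0.13, 0.1, -0.004, 1]]
```

Request:
apply_moves(plan=[[[0, 0, 0, 0, 0.1], [0, 0, 0, 0, 0.1]]], force=60)

```text
time_s: 6.77
tcp_pos: [0.639, 0.0665, 0.053]
orientation: [2.593, 1.693, -0.018]
ft_force: [0.6, -0.1, -0.3]
width: 0.434
```

```bash
python3 - <<'E'
from h import *
plan((.6385,.0685,.052),66.5,1)
T=pose();f=env.grab_frame('wrist');save(f,'w3')
E
```

```text
t 6.77 tcp [0.639  0.0665 0.053 ] yaw 66.25 F [ 0.6 -0.1 -0.3] M [-0.05  0.02 -0.01] w 0.434 q [ 0.28  0.7  -0.65  1.69  0.57  0.94  0.55] n 1 r -0.004
[[0.16, -0.13, 0.09, -0.004, 1]]
```

View pics/w3.png

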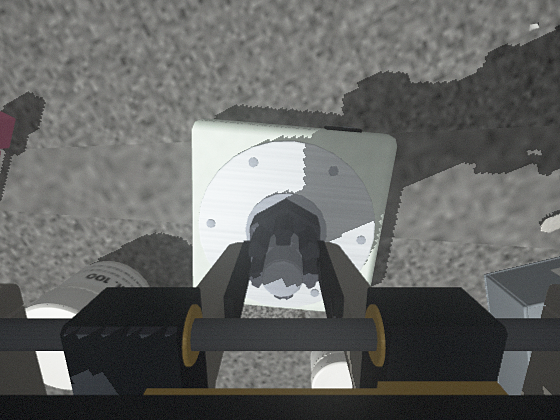

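Request:
apply_moves(plan=[[[0, 0, 0, 0.08, 0.1], [0, 0, 0, 0.08, 0.1], [0, 0, 0, 0.08, 0.1], [0, 0, 0, 0.08, 0.1], [0, 0, 0, 0.08, 0.1], [0, 0, 0, 0.08, 0.1], [0, 0, 0, 0, 0.1]]], force=60)

```text
time_s: 7.4
tcp_pos: [0.6391, 0.0666, 0.053]
orientation: [2.922, 1.012, -0.004]
ft_force: [2.4, 0.3, -0.8]
width: 0.436
```

```bash
python3 - <<'E'
from h import *
plan((.6385,.0685,.053),31.7,1)
E
```

```text
t 7.4 tcp [0.6391 0.0666 0.053 ] yaw 38.19 F [ 2.4  0.3 -0.8] M [-0.47  0.41  0.07] w 0.436 q [ 0.2   0.67 -0.54  1.69  0.48  0.91  0.12] n 1 r 0.113
[[0.07, -0.19, -0.01, 0.113, 1]]
```

Request:
apply_moves(plan=[[[0, 0, 0, 0.06, 0.1], [0, 0, 0, 0.05, 0.1], [0, 0, 0, 0, 0.1]]], force=60)

```text
time_s: 7.65
tcp_pos: [0.6391, 0.0665, 0.053]
orientation: [2.969, 0.859, -0.001]
ft_force: [2.2, 0.1, 0.1]
width: 0.434
```

```bash
python3 - <<'E'
from h import *
T=pose();f=env.grab_frame('wrist');save(f,'w4')
np.savez('w4.npz',T=T,mtx=f['mtx'],tool_from_camera=f['tool_from_camera'])
im=cv2.imread('pics/w4.png')[170:320,190:390].astype(float)
a=cv2.resize(im,None,fx=3.8,fy=3.8,interpolation=cv2.INTER_CUBIC)
cv2.imwrite('pics/w4e.png',np.clip(a*1.6,0,255).astype(np.uint8))
plan((.6385,.0685,.053),31.7,1)
E
```

```text
t 7.7 tcp [0.6392 0.0665 0.053 ] yaw 32.31 F [ 1.3 -0.3 -0.2] M [-0.42  0.53  0.17] w 0.435 q [ 0.18  0.66 -0.52  1.69  0.47  0.9   0.03] n 1 r 0.011
[[0.05, -0.2, -0.01, 0.011, 1]]
```

View pics/w4e.png

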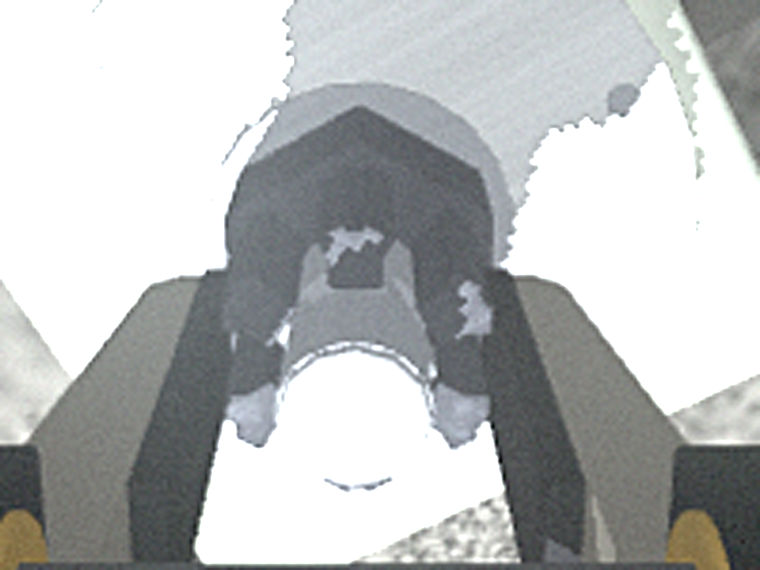

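Request:
apply_moves(plan=[[[0, 0, 0, 0, 1], [0, 0, 0, 0, 1], [0, 0, 0, 0, 1], [0, 0, -2, 0, 1], [0, 0, -3, 0, 1], [0, 0, -3, -0.1, 1], [0, 0, -1, -0.12, 1], [0, 0, 0, -0.12, 1], [0, -1, 0, -0.12, 1], [0, -2, 0, -0.06, 1], [0, -2, 0, 0, 1], [0, -1, 0, 0, 1]]])

```text
time_s: 8.7
tcp_pos: [0.5865, 0.1013, 0.145]
orientation: [2.629, 1.635, -0.012]
ft_force: [0.5, 0.2, 0.4]
width: 1.0
```

```bash
python3 - <<'E'
from h import *
plan((.6385-.085*.875,.068+.085*.485,.125),61,1)
E
```

```text
t 8.7 tcp [0.5865 0.1013 0.145 ] yaw 63.73 F [0.5 0.2 0.4] M [ 0.11 -0.1  -0.  ] w 1.0 q [ 0.28  0.52 -0.72  1.75  0.45  1.03  0.5 ] n 1 r 0.048
[[-0.22, -2.43, 1.93, 0.048, 1]]
```

Request:
apply_moves(plan=[[[-0.2, -1.8, 1.9, 0.05, 1], [0, -0.3, 0, 0, 1], [0, 0, 0, 0, 1]]])

```text
time_s: 8.95
tcp_pos: [0.5662, 0.1095, 0.1264]
orientation: [2.667, 1.571, -0.007]
ft_force: [-0.0, 0.4, 0.4]
width: 1.001
```

```bash
python3 - <<'E'
from h import *
T=pose();f=env.grab_frame('wrist');save(f,'w5')
np.savez('w5.npz',T=T,mtx=f['mtx'],tool_from_camera=f['tool_from_camera'])
plan((.6385-.085*.875,.068+.085*.485,.125),61,1)
u,v=proj(f,(.639,.068,.09),T).astype(int);print(u,v)
im=cv2.imread('pics/w5.png')[v-60:v+60,u-75:u+75].astype(float)
a=cv2.resize(im,None,fx=5,fy=5,interpolation=cv2.INTER_CUBIC)
cv2.imwrite('pics/w5e.png',np.clip(a*1.5,0,255).astype(np.uint8))
E
```

```text
t 9.0 tcp [0.5659 0.1092 0.1261] yaw 60.95 F [-0.8  0.3  0.3] M [ 0.07 -0.04  0.03] w 1.003 q [ 0.26  0.51 -0.71  1.81  0.45  0.98  0.42] n 1 r -0.001
[[-0.08, -0.16, 0.1, -0.001, 1]]
283 306
```

View pics/w5e.png

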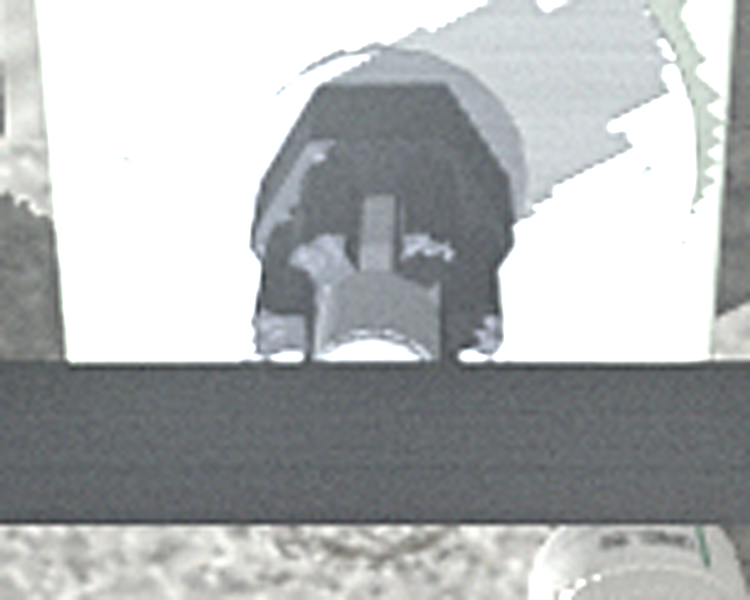

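View pics/w5.png

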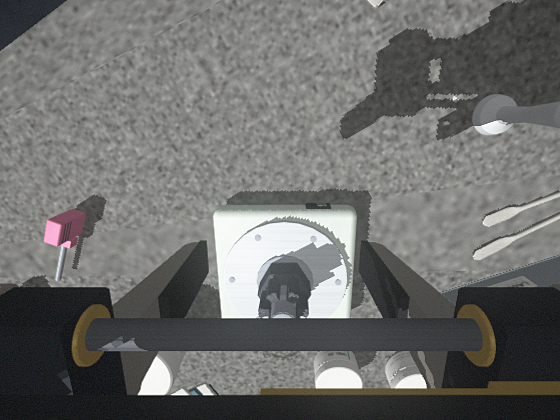

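```bash
python3 - <<'E'
from h import *
z=np.load('w5.npz');f={'mtx':z['mtx'],'tool_from_camera':z['tool_from_camera']};T=z['T']
c=np.array([.638,.069]);a=np.radians(151.5);d=np.array([np.cos(a),np.sin(a)])
M=T@f['tool_from_camera'];print('cam',M[:3,3])
def crop(X): p=proj(f,X,T);return np.round(((p-[283-75,306-60])*5),0)
for r,zz in [(11,.115),(11,.099),(11,.093),(11,.089),(11,.085),(11,.081),(11,.077),(11,.073),(20.5,.099),(20.5,.071),(15,.071),(23,.071),(23,.047)]:
    print(r,zz,crop([*(c+d*r/1000),zz]))
E
```

```text
cam [0.49588756 0.15470162 0.32921546]
11 0.115 [374. 331.]
11 0.099 [377. 275.]
11 0.093 [378. 255.]
11 0.089 [378. 243.]
11 0.085 [379. 230.]
11 0.081 [379. 219.]
11 0.077 [380. 207.]
11 0.073 [380. 196.]
20.5 0.099 [376. 227.]
20.5 0.071 [380. 146.]
15 0.071 [380. 172.]
23 0.071 [380. 135.]
23 0.047 [383.  77.]
```

```bash
python3 - <<'E'
from h import *
im=cv2.imread('pics/w5.png')
g=im.mean(2)
print(np.round(g[276:316,276:296]).astype(int))
a=g[270:318,262:306]; a=np.clip((a-20)*3.2,0,255).astype(np.uint8)
cv2.imwrite('pics/w5f.png',cv2.resize(a,None,fx=12,fy=12,interpolation=cv2.INTER_NEAREST))
E
```

```text
[[ 83  85  83  82  79  83  84  81  81  82  80  80  78  80  82  78  78  77
   78  82]
 [ 80  81  84  85  87  81  84  78  88  81  81  83  79  76  77  77  74  73
   78  82]
 [ 83  78  78  85  81  85  79  80  84  79  80  82  79  78  76  78  76  73
   78  72]
 [ 80  80  81  81  86  84  82  84  82  76  77  83  79  75  75  75  76  75
   76  73]
 [ 81  82  79  85  83  82  80  78  81  81  80  80  79  76  77  76  79  80
   73  73]
 [ 77  77  79  78  82  82  78  79  82  80  80  76  76  72  76  76  75  76
   72  76]
 [ 78  80  79  81  82  80  80  77  77  81  82  75  75  77  73  77  71  76
   74  77]
 [ 83  78  75  78  78  80  78  81  80  79  77  77  73  74  74  77  74  72
   76  70]
 [ 80  76  74  72  79  81  81  75  80  78  74  77  78  72  73  71  77  73
   77  72]
 [ 78  80  70  74  75  95  95 100 101  97  96  71  77  73  75  75  74  75
   74  68]
 [ 75  77  76  78  84 111 107 106 106 105 102  73  79  74  72  74  76  75
   75  70]
 [ 80  75  76  75  91 111 110 108 110 104 100  73  84  71  73  78  72  76
   75  69]
 [ 77  77  73  73  84 107 105 103 101 105  99  73  90  71  72  75  74  72
   70 
[... 1600 characters left out ...]
  99  96
   97  90]
 [ 99 103 102 103  98  99 103  98  96 102 100 102  99  99  98  95 100  94
   93  83]
 [100 101 101 101 100 100 101  99 103 103 100  99  95  99  99  99  97 100
   98  87]
 [ 99 102  98 103 101  97  98 105 102 100  94 101  99  98  98  96 100  94
   97  96]
 [104  99  97  96  89  96  95 100  91  94  93  94  94  98 100  95  97  98
   96  91]
 [101 105 124 135 151 133 115 116 112 146 126 105  95  95 100  97  98  97
   99  92]
 [116 118 103 123 109 122 122 115  94 102 113 134 126 100  99  96  96  92
  103  96]
 [116 132 149 174 183 188 196 190 179 160 139 115 102  96 127 103  92  93
   92  95]
 [194 208 205 200 199 203 198 200 195 195 187 184 173 137 110 149 129  91
  101  95]]
```

View pics/w5f.png

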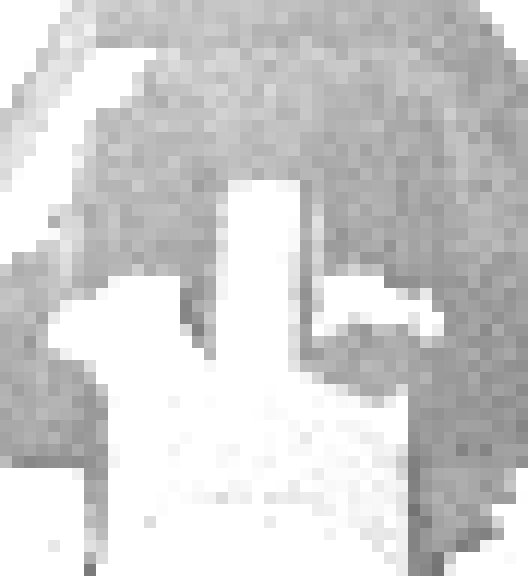

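```bash
python3 - <<'E'
from h import *
im=cv2.imread('pics/w5.png')
a=im[190:330,195:380]
cv2.imwrite('pics/w5g.png',cv2.resize(a,None,fx=4.2,fy=4.2,interpolation=cv2.INTER_CUBIC))
a=np.clip(im[255:300,250:320].astype(float)*2.5-80,0,255).astype(np.uint8)
cv2.imwrite('pics/w5h.png',cv2.resize(a,None,fx=11,fy=11,interpolation=cv2.INTER_CUBIC))
E
```

```text
(no output)
```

View pics/w5g.png

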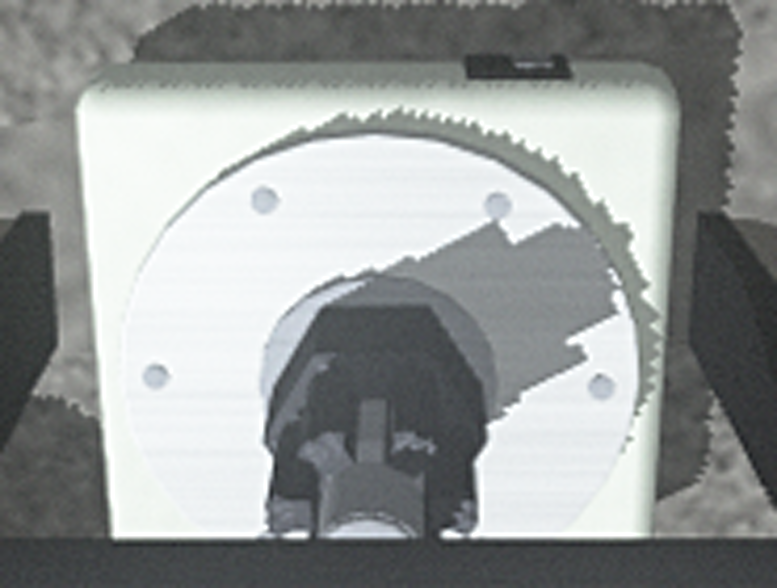

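View pics/w5h.png

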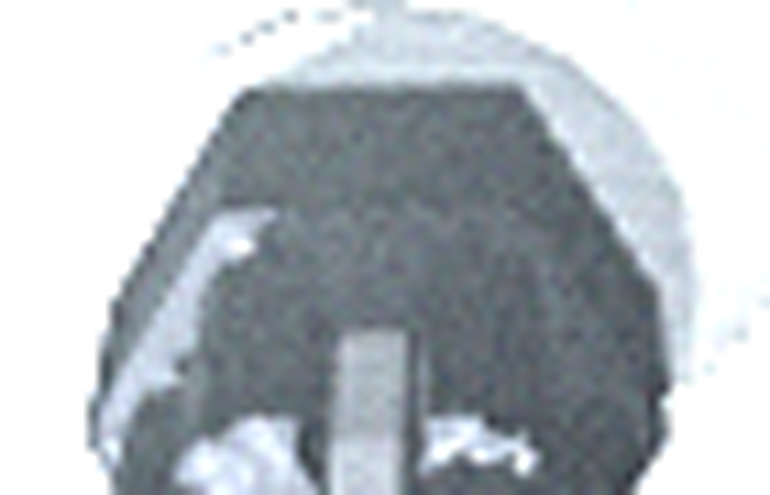

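```bash
python3 - <<'E'
from h import *
plan((.475,-.22,.14),66,1)
E
```

```text
t 9.0 tcp [0.5659 0.1092 0.1261] yaw 60.95 F [-0.8  0.3  0.3] M [ 0.07 -0.04  0.03] w 1.003 q [ 0.26  0.51 -0.71  1.81  0.45  0.98  0.42] n 9 r -0.088
[[-3.69, 0.89, -0.02, -0.01, 1], [-3.7, 0.86, -0.02, -0.01, 1], [-3.71, 0.82, -0.02, -0.01, 1], [-3.72, 0.79, -0.02, -0.01, 1], [-3.72, 0.75, -0.02, -0.01, 1], [-3.73, 0.71, -0.02, -0.01, 1], [-3.74, 0.68, -0.02, -0.01, 1], [-3.74, 0.64, -0.02, -0.01, 1], [-3.75, 0.6, -0.02, -0.01, 1]]
```

Request:
apply_moves(plan=[[[-3.7, 0.8, -0.1, -0.01, 1], [-3.7, 0.8, -0.1, -0.01, 1], [-3.7, 0.8, 0, -0.01, 1], [-3.7, 0.8, 0, -0.01, 1], [-3.7, 0.7, 0, -0.01, 1], [-3.7, 0.7, 0, -0.01, 1], [-3.7, 0.7, 0, -0.01, 1], [-3.7, 0.6, 0, -0.01, 1], [-3.0, 0.6, 0, -0.01, 1], [0, 0, 0, 0, 1], [0, 0, 0, 0, 1]]])

```text
time_s: 9.92
tcp_pos: [0.4898, -0.2326, 0.1478]
orientation: [2.576, 1.697, 0.012]
ft_force: [-0.0, -0.1, -0.5]
width: 1.001
```

```bash
python3 - <<'E'
from h import *
T=pose();f=env.grab_frame('wrist');save(f,'w6')
np.savez('w6.npz',T=T,mtx=f['mtx'],tool_from_camera=f['tool_from_camera'])
plan((.475,-.22,.14),66,1)
for q,z in [('lock_pin',0),('pin_tip',.016),('pin_mid',.016)]:
    for t in env.tip_of(q,f): print(q,t,np.round(onz(f,t['centre'],z,T),4))
E
```

```text
t 9.97 tcp [ 0.4898 -0.2332  0.1477] yaw 66.69 F [ 0.1 -1.3  0.7] M [ 0.   -0.08  0.01] w 1.004 q [ 0.94  0.39 -0.71  1.91  0.36  0.91  1.22] n 1 r 0.012
[[0.64, -1.91, 0.66, 0.012, 1]]
lock_pin {'centre': [215.6, 285.2], 'conf': 0.73} [ 0.5213 -0.2474  0.    ]
lock_pin {'centre': [137.3, 379.1], 'conf': 0.64} [ 0.477  -0.1148  0.    ]
pin_tip {'centre': [198.9, 340.3], 'conf': 0.94} [ 0.5221 -0.1794  0.016 ]
pin_tip {'centre': [276.8, 292.5], 'conf': 0.57} [ 0.5939 -0.2682  0.016 ]
pin_mid {'centre': [256.5, 288.0], 'conf': 0.93} [ 0.566  -0.2625  0.016 ]
pin_mid {'centre': [173.8, 354.3], 'conf': 0.84} [ 0.5009 -0.1554  0.016 ]
```

View pics/w6.png

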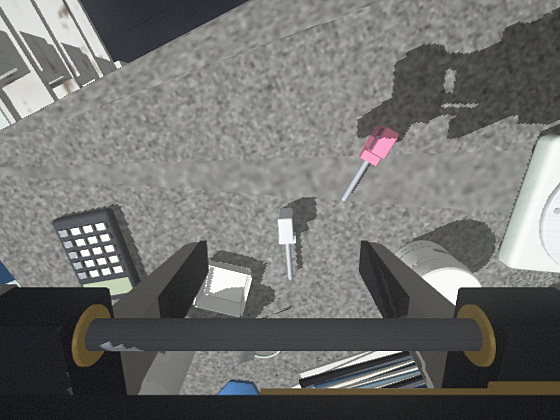

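```bash
python3 - <<'E'
from h import *
im=cv2.imread('pics/w6.png')[200:290,250:330]
cv2.imwrite('pics/w6c.png',cv2.resize(im,None,fx=6.5,fy=6.5,interpolation=cv2.INTER_CUBIC))
E
```

```text
(no output)
```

View pics/w6c.png

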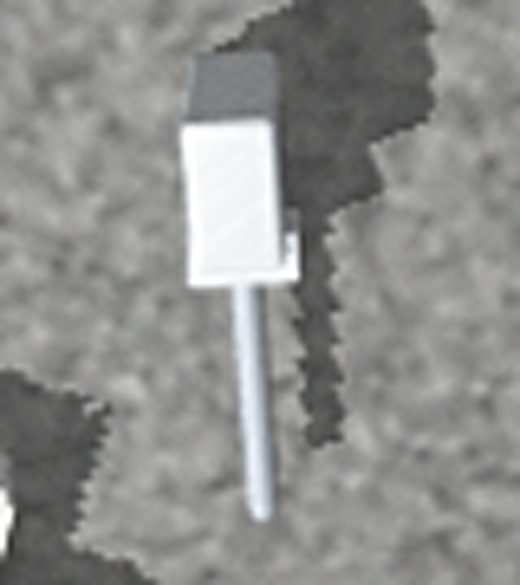

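```bash
python3 - <<'E'
from h import *
z=np.load('w6.npz');f={'mtx':z['mtx'],'tool_from_camera':z['tool_from_camera']};T=z['T']
P=lambda c,r,zz:onz(f,(r/6.5+200,c/6.5+250),zz,T)
az=lambda d:np.degrees(np.arctan2(d[1],d[0]))
tip=P(261,515,.016);root=P(247,290,.019);print('tip',tip,'az',az(P(261,517,.018)-P(247,290,.018)))
A,B=P(183,124,.04),P(272,119,.04);print('back edge',A,B,az(B-A),np.linalg.norm(B-A))
C=P(190,278,.04);D=P(281,272,.04);print('sides',az(C-A),az(D-B),np.linalg.norm(C-A))
a=np.radians(-16.3);d=np.array([np.cos(a),np.sin(a)])
print('org from tip',tip[:2]-.074*d,'from back',(A+B)[:2]/2+.014*d)
E
```

```text
tip [ 0.59593245 -0.27224893  0.016     ] az -19.746525332241223
back edge [ 0.50954713 -0.24986612  0.04      ] [ 0.51446458 -0.23586332  0.04      ] 70.64992197170542 0.014841151519014602
sides -21.10853466853534 -19.578151047076517 0.027974589619500594
org from tip [ 0.52490686 -0.25147959] from back [ 0.52544313 -0.24679405]
```

```bash
python3 - <<'E'
from h import *
plan((.5257,-.2475,.09),70.3,.5)
E
```

```text
t 10.12 tcp [ 0.4902 -0.2288  0.1473] yaw 67.04 F [ 0.6  0.3 -0.7] M [ 0.1  -0.16  0.03] w 1.001 q [ 0.94  0.39 -0.71  1.91  0.36  0.91  1.22] n 2 r -0.057
[[-0.1, 1.85, 2.97, -0.028, 0.5], [-0.15, 1.85, 2.97, -0.028, 0.5]]
```

Request:
apply_moves(plan=[[[-0.1, 1.6, 1.5, -0.03, 0.5], [-0.1, 1.6, 2.0, -0.03, 0.5], [0, 0.4, 1.0, 0, 0.5], [0, 0, 0, 0, 0.5], [0, 0, 0, 0, 0.5], [0, 0, 0, 0, 0.5]]], force=40)

```text
time_s: 10.62
tcp_pos: [0.5287, -0.2368, 0.1044]
orientation: [2.506, 1.802, 0.013]
ft_force: [0.3, -0.3, 0.2]
width: 0.586
```

```bash
python3 - <<'E'
from h import *
plan((.5257,-.2475,.009),70.3,.5)
E
```

```text
t 10.62 tcp [ 0.5287 -0.2368  0.1044] yaw 71.4 F [ 0.3 -0.3  0.2] M [ 0.04 -0.09  0.03] w 0.586 q [ 0.87  0.51 -0.68  1.86  0.45  0.87  1.22] n 3 r 0.019
[[-0.29, -0.14, 3.19, 0.006, 0.5], [-0.29, -0.14, 3.19, 0.006, 0.5], [-0.29, -0.14, 3.19, 0.006, 0.5]]
```

Request:
apply_moves(plan=[[[-1.0, 0, 1.5, 0.02, 0.5], [0, -0.2, 1.5, 0, 0.5], [0, 0, 0, 0, 0.5]]])

```text
time_s: 10.87
tcp_pos: [0.5258, -0.2451, 0.0774]
orientation: [2.519, 1.776, 0.017]
ft_force: [-1.2, 0.5, -0.4]
width: 0.499
```

```bash
python3 - <<'E'
from h import *
plan((.5257,-.2475,.009),70.3,.5)
T=pose();f=env.grab_frame('wrist');save(f,'w7')
E
```

```text
t 10.87 tcp [ 0.5258 -0.2451  0.0774] yaw 70.34 F [-1.2  0.5 -0.4] M [ 0.11 -0.08 -0.02] w 0.499 q [ 0.87  0.55 -0.65  1.88  0.48  0.82  1.19] n 2 r 0.001
[[-0.03, -0.15, 3.42, 0.0, 0.5], [-0.03, -0.15, 3.42, 0.0, 0.5]]
```

View pics/w7.png

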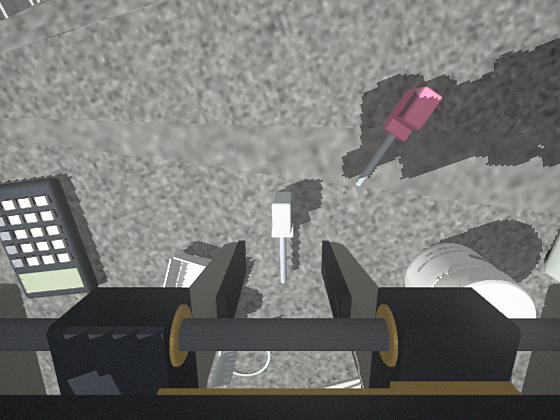

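Request:
apply_moves(plan=[[[0, -0.1, 2.0, 0, 0.5], [0, 0, 2.5, 0, 0.5], [0, 0, 1.5, 0, 0.5], [0, 0, 0.5, 0, 0.5], [0, 0, 0, 0, 0.5]]])

```text
time_s: 11.33
tcp_pos: [0.5329, -0.249, 0.0191]
orientation: [2.51, 1.77, 0.024]
ft_force: [-0.4, 1.1, -0.5]
width: 0.498
```

```bash
python3 - <<'E'
from h import *
plan((.5257,-.2475,.009),70.3,.5)
E
```

```text
t 11.33 tcp [ 0.5329 -0.249   0.0191] yaw 70.34 F [-0.4  1.1 -0.5] M [ 0.11 -0.06  0.03] w 0.498 q [ 0.81  0.63 -0.58  1.9   0.57  0.71  1.12] n 1 r 0.001
[[-0.07, -0.8, 0.96, 0.001, 0.5]]
```

Request:
apply_moves(plan=[[[0, -0.8, 0.5, 0, 0.5], [0, -0.1, 0.5, 0, 0.5], [0, 0, 0, 0, 0.5]]])

```text
time_s: 11.58
tcp_pos: [0.5258, -0.2464, 0.0103]
orientation: [2.507, 1.769, 0.027]
ft_force: [0.2, -0.2, -0.2]
width: 0.501
```

```bash
python3 - <<'E'
from h import *
plan((.5257,-.2475,.009),70.3,.5); print(pose()[:3,2])
E
```

```text
t 11.58 tcp [ 0.5258 -0.2464  0.0103] yaw 70.35 F [ 0.2 -0.2 -0.2] M [ 0.14 -0.09 -0.02] w 0.501 q [ 0.81  0.63 -0.57  1.92  0.58  0.68  1.11] n 1 r 0.001
[[-0.11, 0.02, 0.14, 0.001, 0.5]]
[ 0.05653815 -0.04986358 -0.99715448]
```

```bash
python3 - <<'E'
from h import *
for n in 'w1 w2 w4 w5 w6'.split():
    T=np.load(n+'.npz')['T']; print(n,np.round(T[:3,3],3),np.round(T[:3,2],4),'tool xy tilt',np.round(T[:3,:2].T@[0,0,-1],4))
T=pose();print(np.round(T[:3,:2].T@[0,0,-1],4))
E
```

```text
w1 [0.623 0.147 0.157] [ 0.0078 -0.0067 -0.9999] tool xy tilt [-0.0075 -0.007 ]
w2 [0.637 0.034 0.149] [ 0.0045 -0.0345 -0.9994] tool xy tilt [ 0.0301 -0.0175]
w4 [0.639 0.067 0.053] [ 0.0133 -0.0495 -0.9987] tool xy tilt [ 0.0151 -0.049 ]
w5 [0.566 0.109 0.126] [ 0.0199 -0.0423 -0.9989] tool xy tilt [ 0.0274 -0.0379]
w6 [ 0.49  -0.233  0.148] [ 0.0379 -0.0429 -0.9984] tool xy tilt [ 0.0244 -0.0517]
[ 0.028 -0.07 ]
```

Request:
apply_moves(plan=[[[-0.1, 0, 0.1, 0, 0.1], [0, 0, 0, 0, 0.1], [0, 0, 0, 0, 0.1], [0, 0, 0, 0, 0.1], [0, 0, 0, 0, 0.1], [0, 0, 0, 0, 0.1], [0, 0, 0, 0, 0.1], [0, 0, 0, 0, 0.1]]], force=40)

```text
time_s: 12.25
tcp_pos: [0.5269, -0.2482, 0.0115]
orientation: [2.504, 1.766, 0.029]
ft_force: [-0.6, -0.3, -0.3]
width: 0.098
```

```bash
python3 - <<'E'
from h import *
plan((.5257,-.2475,.009),70.3,.1);T=pose();np.save('Tgrasp.npy',T);print(np.round(T[:3,:2].T@[0,0,-1],4))
E
```

```text
t 12.25 tcp [ 0.5269 -0.2482  0.0115] yaw 70.33 F [-0.6 -0.3 -0.3] M [ 0.09 -0.11  0.02] w 0.098 q [ 0.81  0.63 -0.57  1.92  0.58  0.68  1.11] n 1 r 0.001
[[0.03, -0.16, 0.24, 0.001, 0.1]]
[ 0.0287 -0.0736]
```

Request:
apply_moves(plan=[[[0, 0, 0, 0, 0], [0, 0, 0, 0, 0], [0, 0, 0, 0, 0], [0, 0, 0, 0, 0]]], force=40)

```text
time_s: 12.58
tcp_pos: [0.5269, -0.2481, 0.0115]
orientation: [2.505, 1.766, 0.029]
ft_force: [0.2, -0.8, -0.3]
width: 0.005
```

```bash
python3 - <<'E'
from h import *
plan((.5257,-.2475,.1),70.3,.0);T=pose();np.save('Tgrasp.npy',T);print(np.round(T[:3,:2].T@[0,0,-1],4))
E
```

```text
t 12.58 tcp [ 0.5269 -0.2481  0.0115] yaw 70.33 F [ 0.2 -0.8 -0.3] M [ 0.06 -0.08  0.  ] w 0.005 q [ 0.81  0.63 -0.57  1.92  0.58  0.68  1.11] n 3 r 0.001
[[-0.08, 0.17, -2.95, 0.0, 0.0], [-0.08, 0.17, -2.95, 0.0, 0.0], [-0.08, 0.17, -2.95, 0.0, 0.0]]
[ 0.0286 -0.0735]
```

```bash
python3 - <<'E'
from h import *
f=env.grab_frame('wrist');save(f,'w8')
f=env.grab_frame('side');save(f,'s8')
im=cv2.imread('pics/s8.png')[180:360,160:400]
cv2.imwrite('pics/s8c.png',cv2.resize(im,None,fx=3.3,fy=3.3,interpolation=cv2.INTER_CUBIC))
E
```

```text
(no output)
```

View pics/w8.png

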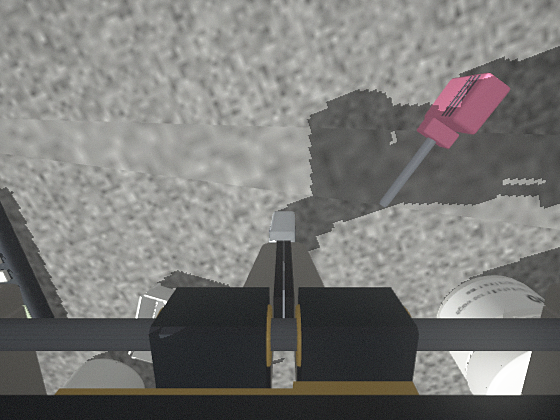

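View pics/s8c.png

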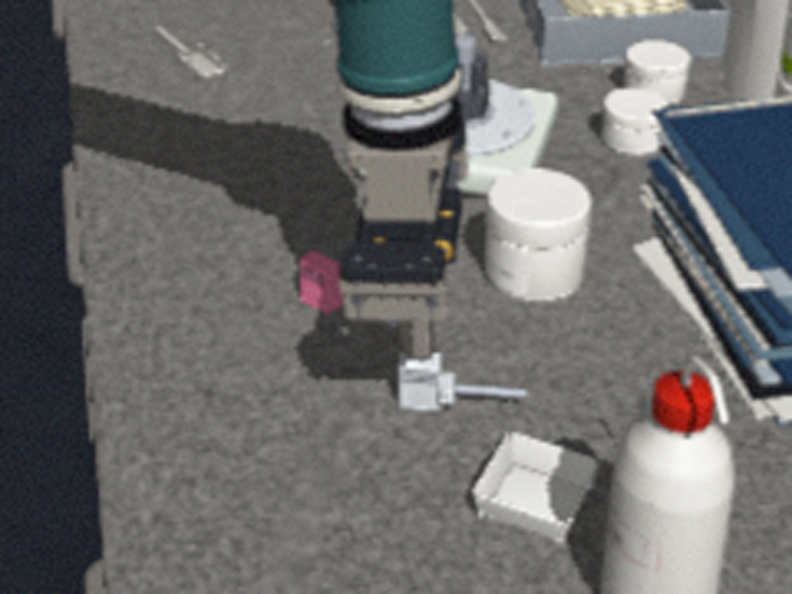

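```bash
python3 - <<'E'
from h import *
im=cv2.imread('pics/w8.png')[195:300,230:340]
cv2.imwrite('pics/w8c.png',cv2.resize(im,None,fx=5.5,fy=5.5,interpolation=cv2.INTER_CUBIC))
im=cv2.imread('pics/s8.png')[265:320,255:335]
cv2.imwrite('pics/s8d.png',cv2.resize(im,None,fx=9,fy=9,interpolation=cv2.INTER_CUBIC))
g=env.grab_frame('side');t=np.load('Tgrasp.npy')
for d in ([0,0,0],[0,0,-.019],[.0,.01,0],[0,-.01,0]): print(d,((proj(g,t[:3,:3]@d+t[:3,3])-[255,265])*9).round())
E
```

```text
[0, 0, 0] [294. 299.]
[0, 0, -0.019] [290. 240.]
[0.0, 0.01, 0] [333. 300.]
[0, -0.01, 0] [255. 298.]
```

View pics/w8c.png

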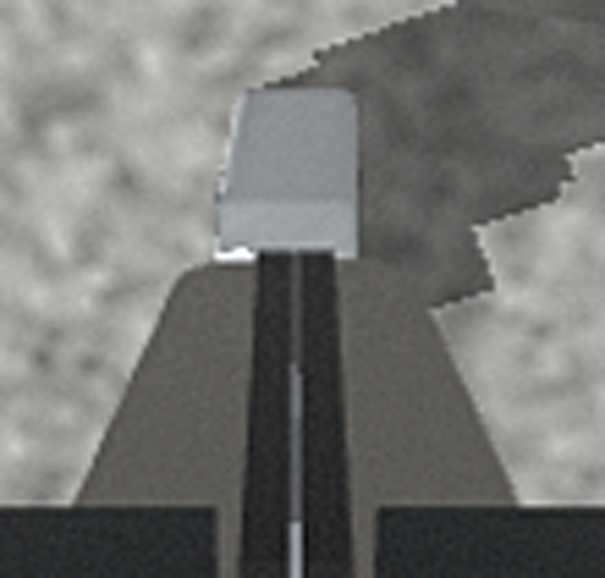

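View pics/s8d.png

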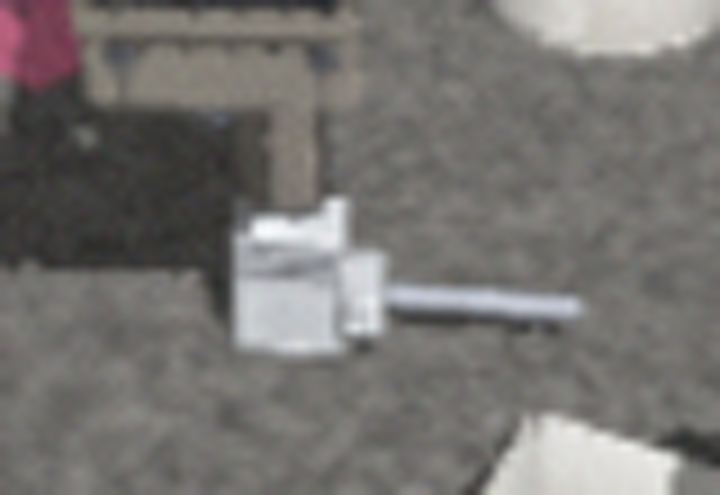

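Request:
apply_moves(plan=[[[0, 0, -1.0, 0, 0], [0, 0, -2.0, 0, 0], [0, 0, 0, 0, 0]]])

```text
time_s: 12.98
tcp_pos: [0.5245, -0.2458, 0.0424]
orientation: [2.506, 1.769, 0.028]
ft_force: [1.4, 0.3, 0.6]
width: 0.004
```

```bash
python3 - <<'E'
from h import *
plan((.5257,-.2475,.1),70.3,.0)
f=env.grab_frame('wrist');save(f,'w9')
f=env.grab_frame('side');save(f,'s9')
im=cv2.imread('pics/s9.png')[235:325,235:345]
cv2.imwrite('pics/s9d.png',cv2.resize(im,None,fx=6,fy=6,interpolation=cv2.INTER_CUBIC))
im=cv2.imread('pics/w9.png')[195:300,230:340]
cv2.imwrite('pics/w9c.png',cv2.resize(im,None,fx=5.5,fy=5.5,interpolation=cv2.INTER_CUBIC))
E
```

```text
t 12.98 tcp [ 0.5245 -0.2458  0.0424] yaw 70.37 F [1.4 0.3 0.6] M [ 0.06 -0.07  0.05] w 0.004 q [ 0.84  0.58 -0.61  1.91  0.54  0.73  1.15] n 2 r 0.001
[[-0.14, 0.29, -2.86, 0.001, 0.0], [-0.14, 0.29, -2.86, 0.001, 0.0]]
```

View pics/s9d.png

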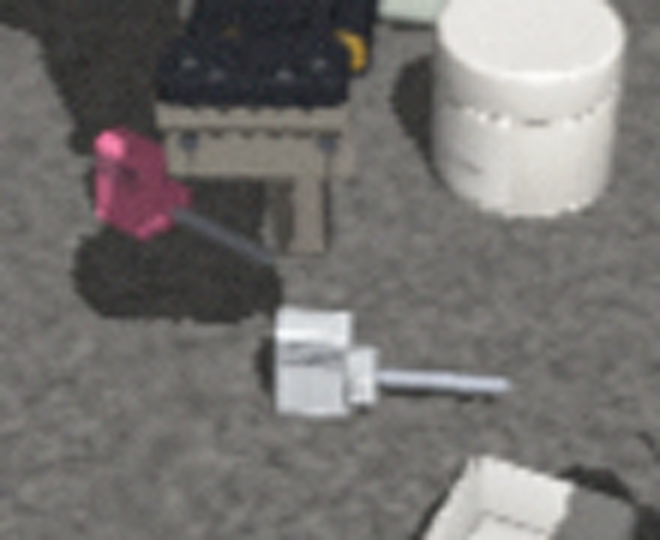

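View pics/w9c.png

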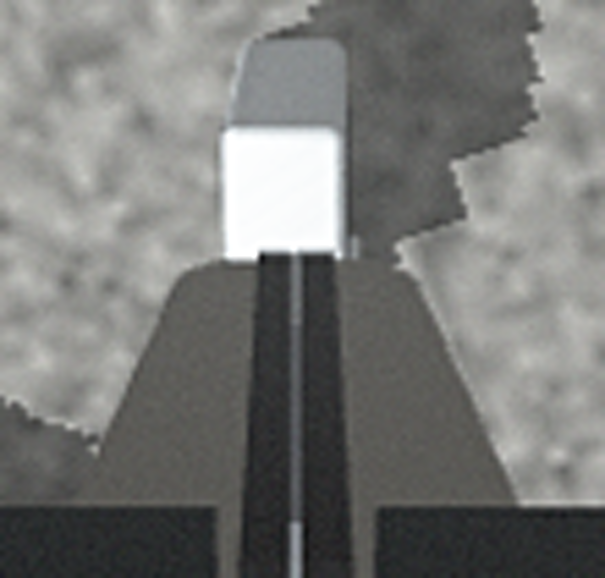

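```bash
python3 - <<'E'
from h import *
T=pose();g=env.grab_frame('side');w=env.grab_frame('wrist')
o=env.get_obs();print(o['tcp_pos'],env.grasp_offset)
for dz in (0,-.01,-.02,-.03,-.04):
    X=T[:3,:3]@[0,0,dz]+T[:3,3]
    print(dz,'side',proj(g,X).round(1),'wrist',proj(w,X,T).round(1), proj(w,T[:3,:3]@[0,-.01,dz]+T[:3,3],T).round(1))
E
```

```text
[ 0.52209803 -0.24571418  0.03888449] -0.0187
0 side [285.9 288.2] wrist [283.  237.1] [283.  223.8]
-0.01 side [285.6 284.6] wrist [283.  242.1] [283.  228.3]
-0.02 side [285.4 281. ] wrist [283.  247.6] [283.  233.2]
-0.03 side [285.1 277.4] wrist [283.  253.7] [283.  238.6]
-0.04 side [284.9 273.7] wrist [283.  260.4] [283.  244.6]
```

View pics/s9.png

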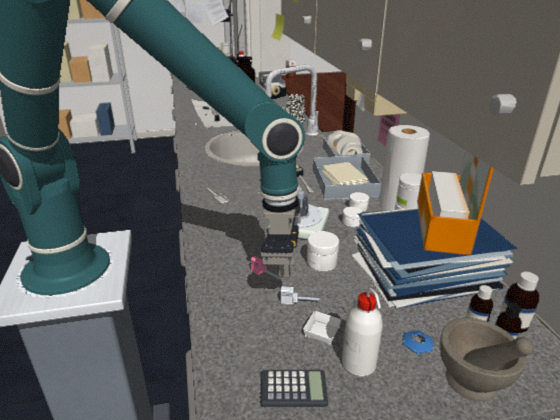

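```bash
cat >> h.py <<'E'
OFF=.032
_pose=pose
def pose():
    T=_pose(); T[:3,3]=T[:3,3]-OFF*T[:3,2]; return T   # effective tips
E
python3 - <<'E'
import h
from h import *
print(pose()[:3,3])
h.pose=pose
plan((.5257,-.2475,.055),70.3,.5)
f=env.grab_frame('wrist');T=h._pose();
for q,z in [('lock_pin',0),('pin_mid',.016)]:
    for t in env.tip_of(q,f): print(q,t,np.round(onz(f,t['centre'],z,T),4))
E
```

```text
[ 0.52039968 -0.24416055  0.0708016 ]
t 13.18 tcp [ 0.5204 -0.2442  0.0708] yaw 70.34 F [-0.6 -0.5 -0.3] M [ 0.1  -0.06 -0.  ] w 0.003 q [ 0.84  0.59 -0.61  1.92  0.54  0.73  1.14] n 1 r 0.001
[[-0.09, 0.51, 1.62, 0.001, 0.5]]
lock_pin {'centre': [110.6, 428.6], 'conf': 0.82} [ 0.4768 -0.1166  0.    ]
lock_pin {'centre': [216.4, 282.6], 'conf': 0.59} [ 0.5198 -0.2464  0.    ]
pin_mid {'centre': [166.4, 391.3], 'conf': 0.85} [ 0.5038 -0.1557  0.016 ]
```

Request:
apply_moves(plan=[[[0, 0, 0, 0, 0.5], [0, 0, 0, 0, 0.5], [0, 0, 0, 0, 0.5], [0, 0, 0, 0, 0.5], [0, 0, 0, 0, 0.5], [0, 0, 0, 0, 0.5], [0, 0.3, 1.0, 0, 0.5], [0, -0.1, 1.5, 0, 0.5], [0, -0.1, 1.5, 0, 0.5], [0, -0.1, 1.0, 0, 0.5], [0, 0, 0, 0, 0.5]]])

```text
time_s: 14.25
tcp_pos: [0.5255, -0.2483, -0.016]
orientation: [2.51, 1.771, 0.024]
ft_force: [-0.1, -0.4, 0.5]
width: 0.501
```

```bash
python3 - <<'E'
from h import *
plan((.5257,-.2475,.006),70.3,.5)
E
```

```text
t 14.25 tcp [ 0.5238 -0.2468  0.016 ] yaw 70.34 F [-0.1 -0.4  0.5] M [ 0.05 -0.04 -0.06] w 0.501 q [ 0.79  0.67 -0.54  1.93  0.61  0.64  1.08] n 1 r 0.001
[[0.03, 0.14, 1.01, 0.001, 0.5]]
```

Request:
apply_moves(plan=[[[0, 0.1, 0.6, 0, 0.5], [0, 0, 0.4, 0, 0.5], [0, 0, 0, 0, 0.5], [0, 0, 0, 0, 0], [0, 0, 0, 0, 0], [0, 0, 0, 0, 0], [0, 0, 0, 0, 0], [0, 0, 0, 0, 0], [0, 0, 0, 0, 0], [0, 0, 0, 0, 0]]], force=40)

```text
time_s: 15.08
tcp_pos: [0.5286, -0.2496, -0.0253]
orientation: [2.508, 1.769, 0.026]
ft_force: [0.3, -0.2, -0.2]
width: 0.171
```

```bash
python3 - <<'E'
from h import *
plan((.5257,-.2475,.006),70.3,0)
T=pose();np.save('Tgrasp.npy',T);print(T[:3,:2].T@[0,0,-1])
f=env.grab_frame('wrist');save(f,'w10')
im=cv2.imread('pics/w10.png')[180:300,220:350]
cv2.imwrite('pics/w10c.png',cv2.resize(im,None,fx=4.8,fy=4.8,interpolation=cv2.INTER_CUBIC))
E
```

```text
t 15.08 tcp [ 0.5269 -0.248   0.0066] yaw 70.35 F [ 0.3 -0.2 -0.2] M [0.11 0.04 0.02] w 0.171 q [ 0.78  0.69 -0.53  1.92  0.63  0.63  1.07] n 1 r 0.001
[[0.01, -0.13, 0.05, 0.001, 0]]
[ 0.02750897 -0.06828872]
```

View pics/w10c.png

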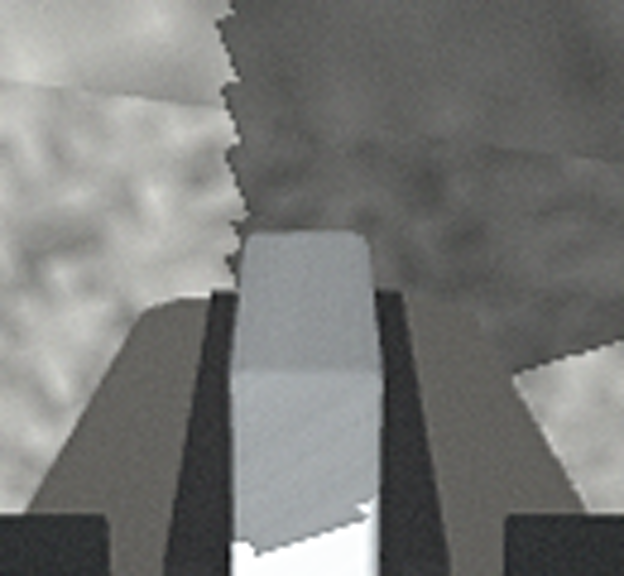

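```bash
python3 - <<'E'
import h
from h import *
T=h._pose();f=env.grab_frame('wrist')
b=onz(f,(257.5,220+306/4.8),.04,T)
Ti=np.linalg.inv(pose());p=Ti@np.r_[b,1];print('back edge in eff tool',p, 'world',b)
d=np.array([np.cos(np.radians(-19.65)),np.sin(np.radians(-19.65))])
o=np.r_[b[:2]+.014*d,0];print('origin',o)
P=np.eye(4);R=np.array([[d[0],-d[1],0],[d[1],d[0],0],[0,0,1.]])
P[:3,:3]=R;P[:3,3]=o
E=Ti@P;np.save('E.npy',E);print(np.round(E,4))
plan((.5269,-.248,.10),70.3,0)
E
```

```text
back edge in eff tool [ 3.89085015e-04 -1.35792387e-02 -3.45152485e-02  1.00000000e+00] world [ 0.512258   -0.24142688  0.04      ]
origin [ 0.5254427  -0.24613471  0.        ]
[[ 1.000e-04  9.996e-01 -2.750e-02  1.500e-03]
 [ 9.977e-01  1.800e-03  6.810e-02 -2.300e-03]
 [ 6.810e-02 -2.740e-02 -9.973e-01  6.300e-03]
 [ 0.000e+00  0.000e+00  0.000e+00  1.000e+00]]
t 15.18 tcp [ 0.5268 -0.248   0.0065] yaw 70.35 F [-0.8 -0.4 -1. ] M [ 0.12 -0.12  0.04] w 0.168 q [ 0.78  0.69 -0.53  1.92  0.63  0.63  1.07] n 3 r 0.001
[[-0.08, 0.22, -3.11, 0.0, 0], [-0.08, 0.22, -3.11, 0.0, 0], [-0.08, 0.22, -3.11, 0.0, 0]]
```

```bash
cat >> h.py <<'E'
C=np.array([.6385,.068]); MY=-28.5
a=np.radians(MY); AX=np.array([np.cos(a),np.sin(a)]); LAT=np.array([-np.sin(a),np.cos(a)])
E_=np.eye(4); E_[:3,:3]=np.array([[0,1,0],[.9977,0,.0681],[.0681,0,-.9977]]); E_[:3,3]=[0,-.0023,.0063]
def pinstate(v=True):
    T=pose(); P=T@E_; tip=(P@[.074,0,.016,1])[:3]; mid=(P@[.0445,0,.016,1])[:3]
    s=(tip[:2]-C)@AX; l=(tip[:2]-C)@LAT; ms=(mid[:2]-C)@AX; ml=(mid[:2]-C)@LAT
    o=env.get_obs()
    if v: print('t',round(float(o['time_s']),2),'tip s,l,z mm',np.round([s*1e3,l*1e3,tip[2]*1e3],1),'mid s,l,z',np.round([ms*1e3,ml*1e3,mid[2]*1e3],1),'yaw',round(float(np.degrees(np.arctan2(P[1,0],P[0,0]))),1),'pitch up',round(float(np.degrees(np.arcsin(P[2,0]))),2),'F axial,lat,z',np.round([o['ft_force'][:2]@AX,o['ft_force'][:2]@LAT,o['ft_force'][2]],1),'M',np.round(o['moment'],2),'w',round(float(o['width']),3))
    return T,P,tip,mid
def pinplan(s,l,z,n=1,yaw=MY):
    T,P,tip,mid=pinstate()
    X=np.r_[C+AX*s/1e3+LAT*l/1e3,z/1e3]; 
    yp=np.arctan2(P[1,0],P[0,0]); r=yp-np.radians(yaw)
    # rotate about tool origin then shift
    T2=T.copy(); T2[:3,:3]=T[:3,:3]@Rn.from_rotvec([0,0,r]).as_matrix()
    tip2=(T2@E_@[.074,0,.016,1])[:3]; d=X-tip2
    R=T[:3,:3].copy();rows=[]
    for i in range(n):
        rows.append([round(float(x),2) for x in R.T@(d/n)*100]+[round(float(r/n),3),0]); R=R@Rn.from_rotvec([0,0,r/n]).as_matrix()
    print(rows)
E
python3 - <<'E'
from h import *
pinstate()
plan((.50,.12,.12),61.5,0)
E
```

```text
t 15.18 tip s,l,z mm [ 123.9 -319.7   16.1] mid s,l,z [  94.7 -324.2   16.1] yaw -19.7 pitch up 0.0 F axial,lat,z [-0.5 -0.7 -1. ] M [ 0.12 -0.12  0.04] w 0.168
t 15.18 tcp [ 0.5268 -0.248   0.0065] yaw 70.35 F [-0.8 -0.4 -1. ] M [ 0.12 -0.12  0.04] w 0.168 q [ 0.78  0.69 -0.53  1.92  0.63  0.63  1.07] n 10 r 0.154
[[3.34, -1.4, -1.33, 0.015, 0], [3.32, -1.45, -1.33, 0.015, 0], [3.3, -1.51, -1.33, 0.015, 0], [3.27, -1.56, -1.33, 0.015, 0], [3.25, -1.61, -1.33, 0.015, 0], [3.22, -1.66, -1.33, 0.015, 0], [3.2, -1.71, -1.33, 0.015, 0], [3.17, -1.76, -1.33, 0.015, 0], [3.14, -1.8, -1.33, 0.015, 0], [3.12, -1.85, -1.33, 0.015, 0]]
```

Request:
apply_moves(plan=[[[0, 0, -1.5, 0, 0], [0, 0, -3, 0, 0], [0, 0, -3, 0, 0], [0, 0, -2, 0, 0], [0, 0, 0, 0, 0]]])

```text
time_s: 15.6
tcp_pos: [0.5216, -0.2429, 0.0743]
orientation: [2.511, 1.775, 0.023]
ft_force: [1.2, 0.7, -1.0]
width: 0.17
```

```bash
python3 - <<'E'
from h import *
pinstate()
plan((.50,.12,.12),61.5,0)
f=env.grab_frame('side');save(f,'s11')
im=cv2.imread('pics/s11.png')[215:325,225:345]
cv2.imwrite('pics/s11d.png',cv2.resize(im,None,fx=5,fy=5,interpolation=cv2.INTER_CUBIC))
E
```

```text
t 15.6 tip s,l,z mm [ 114.7 -317.   115.4] mid s,l,z [  85.6 -321.6  115.6] yaw -19.5 pitch up -0.29 F axial,lat,z [ 0.8  1.2 -1. ] M [ 0.06 -0.11  0.03] w 0.17
t 15.6 tcp [ 0.52   -0.2414  0.1063] yaw 70.47 F [ 1.2  0.7 -1. ] M [ 0.06 -0.11  0.03] w 0.17 q [ 0.87  0.54 -0.65  1.9   0.49  0.8   1.18] n 10 r 0.157
[[3.33, -1.38, -0.31, 0.016, 0], [3.31, -1.43, -0.31, 0.016, 0], [3.29, -1.48, -0.31, 0.016, 0], [3.27, -1.53, -0.31, 0.016, 0], [3.24, -1.59, -0.31, 0.016, 0], [3.22, -1.64, -0.31, 0.016, 0], [3.19, -1.69, -0.31, 0.016, 0], [3.16, -1.74, -0.31, 0.016, 0], [3.14, -1.79, -0.31, 0.016, 0], [3.11, -1.83, -0.31, 0.016, 0]]
```

View pics/s11d.png

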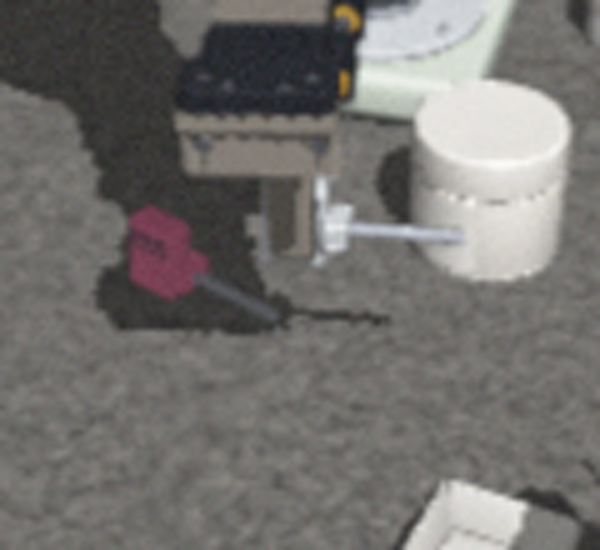

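Request:
apply_moves(plan=[[[3.3, -1.4, -0.1, 0.016, 0], [3.3, -1.4, -0.1, 0.016, 0], [3.3, -1.5, -0.1, 0.016, 0], [3.3, -1.5, -0.1, 0.016, 0], [3.2, -1.6, -0.1, 0.016, 0], [3.2, -1.6, -0.1, 0.016, 0], [3.2, -1.7, -0.1, 0.016, 0], [3.2, -1.7, -0.1, 0.016, 0], [3.0, -1.8, -0.1, 0.016, 0], [2.0, -1.6, 0, 0.01, 0], [0, 0, 0, 0, 0], [0, 0, 0, 0, 0]]])

```text
time_s: 16.65
tcp_pos: [0.4945, 0.1153, 0.0564]
orientation: [2.659, 1.558, 0.014]
ft_force: [0.3, 0.1, -2.2]
width: 0.169
```

```bash
python3 - <<'E'
from h import *
pinplan(-40,0,92.5,n=3)
T=h=None
import h as H
T=H._pose();f=env.grab_frame('wrist');save(f,'w12');np.savez('w12.npz',T=T,mtx=f['mtx'],tool_from_camera=f['tool_from_camera'])
E
```

```text
t 16.65 tip s,l,z mm [-78.7 -27.2  97. ] mid s,l,z [-108.2  -26.7   97.3] yaw -29.3 pitch up -0.68 F axial,lat,z [ 0.2  0.2 -2.2] M [ 0.04 -0.07 -0.  ] w 0.169
[[0.89, 1.27, 0.2, -0.005, 0], [0.89, 1.27, 0.2, -0.005, 0], [0.88, 1.28, 0.2, -0.005, 0]]
```

View pics/w12.png

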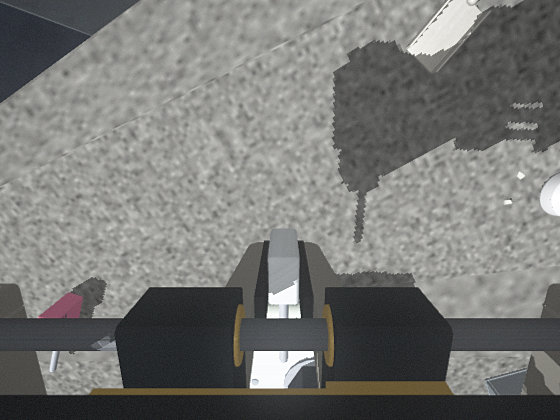

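Request:
apply_moves(plan=[[[0.9, 1.2, 0.2, 0, 0], [0.9, 1.2, 0.2, 0, 0], [0.8, 0.9, 0.1, 0, 0], [0, 0, 0, 0, 0], [0, 0, 0, 0, 0]]])

```text
time_s: 17.12
tcp_pos: [0.5358, 0.1131, 0.0498]
orientation: [2.664, 1.547, 0.002]
ft_force: [-0.3, 0.4, -0.7]
width: 0.172
```

```bash
python3 - <<'E'
from h import *
import h as H
pinplan(-40,0,92.5,n=1)
T=H._pose();f=env.grab_frame('wrist');save(f,'w13');np.savez('w13.npz',T=T,mtx=f['mtx'],tool_from_camera=f['tool_from_camera'])
im=cv2.imread('pics/w13.png')[250:400,200:370]
cv2.imwrite('pics/w13c.png',np.clip(cv2.resize(im,None,fx=4,fy=4,interpolation=cv2.INTER_CUBIC)*1.0,0,255))
E
```

```text
t 17.12 tip s,l,z mm [-41.2  -9.7  90.2] mid s,l,z [-70.7  -9.1  90.6] yaw -29.8 pitch up -0.83 F axial,lat,z [-0.4  0.2 -0.7] M [ 0.1  -0.05  0.02] w 0.172
[[0.8, 0.11, -0.25, -0.023, 0]][ WARN:0@1.927] global loadsave.cpp:1063 imwrite_ Unsupported depth image for selected encoder is fallbacked to CV_8U.
```

View pics/w13c.png

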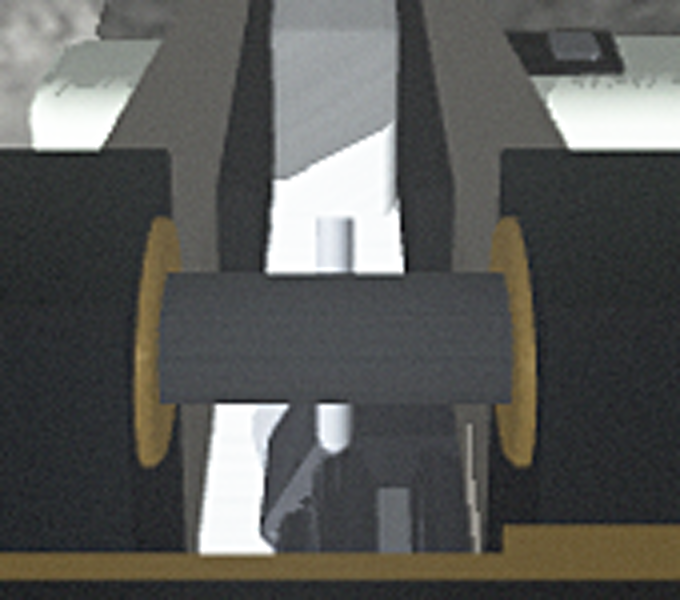

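```bash
python3 - <<'E'
from h import *
import h as H
z=np.load('w13.npz');f={'mtx':z['mtx'],'tool_from_camera':z['tool_from_camera']};T=z['T']
pj=lambda X:((proj(f,X,T)-[200,250])*4).round(1)
for zz in (.071,.075,.08,.085,.09): print('slot',zz,pj(np.r_[C-.011*AX,zz]))
P=(lambda: None)
Te=T.copy();Te[:3,3]-=OFF*T[:3,2];Pn=Te@E_
for x in (.03,.074): print('shank',x,pj((Pn@[x,0,.016,1])[:3]))
print('hex vert', [pj(np.r_[C+np.array([np.cos(np.radians(v)),np.sin(np.radians(v))])*.02656,.071]) for v in (121.5,181.5)])
print('top of back block',pj((Pn@[-.014,0,.04,1])[:3]))
E
```

```text
slot 0.071 [390.8 483.7]
slot 0.075 [391.2 501.2]
slot 0.08 [391.6 523.9]
slot 0.085 [392.1 547.6]
slot 0.09 [392.5 572.4]
shank 0.03 [333.2 212. ]
shank 0.074 [333.  435.1]
hex vert [array([462. , 433.6]), array([319.1, 432.8])]
top of back block [333.5  31.2]
```

Request:
apply_moves(plan=[[[0.8, 0.1, -0.2, -0.02, 0], [0, 0, 0, 0, 0], [0, 0, 0, 0, 0]]])

```text
time_s: 17.42
tcp_pos: [0.5394, 0.1175, 0.0515]
orientation: [2.648, 1.572, -0.002]
ft_force: [-0.4, 0.4, -0.7]
width: 0.169
```

```bash
python3 - <<'E'
from h import *
pinplan(-35,0.3,92.5,n=1)
E
```

```text
t 17.42 tip s,l,z mm [-40.1  -2.6  91.9] mid s,l,z [-69.6  -2.5  92.3] yaw -28.7 pitch up -0.89 F axial,lat,z [-0.6  0.2 -0.7] M [ 0.07 -0.07  0.03] w 0.169
[[0.27, 0.52, -0.04, -0.003, 0]]
```

Request:
apply_moves(plan=[[[0.3, 0.4, 0, 0, 0], [0, 0, 0, 0, 0], [0, 0, 0, 0, 0]]])

```text
time_s: 17.67
tcp_pos: [0.5443, 0.1184, 0.052]
orientation: [2.647, 1.573, -0.002]
ft_force: [-0.3, 0.1, -1.5]
width: 0.172
```

```bash
python3 - <<'E'
from h import *
import h as H
pinplan(-28,0.3,92.5,n=1)
T=H._pose();f=env.grab_frame('wrist');save(f,'w14')
im=cv2.imread('pics/w14.png')[300:400,220:350]
cv2.imwrite('pics/w14c.png',cv2.resize(im,None,fx=6,fy=6,interpolation=cv2.INTER_CUBIC))
print(((proj(f,np.r_[C-.011*AX,.075],T)-[220,300])*6).round())
E
```

```text
t 17.67 tip s,l,z mm [-36.3   0.5  92.4] mid s,l,z [-65.8   0.6  92.9] yaw -28.6 pitch up -0.87 F axial,lat,z [-0.3 -0.1 -1.5] M [ 0.11 -0.08 -0.01] w 0.172
[[-0.04, 0.82, 0.04, -0.002, 0]]
[380. 406.]
```

View pics/w14c.png

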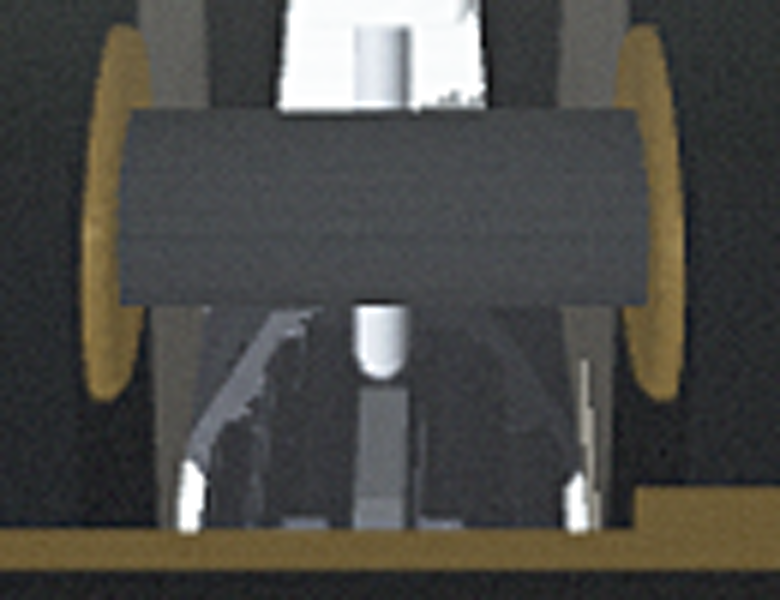

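```bash
python3 - <<'E'
from h import *
import h as H
T=H._pose();f=env.grab_frame('wrist')
g=f['image'].mean(2)[360:392,279:288].mean(1);print(np.round(g))
for zz in (.071,.085,.087,.089,.091,.093): print(zz,((proj(f,np.r_[C-.011*AX,zz],T))).round(1))
E
```

```text
[184. 176. 122.  64.  83. 100. 102.  98. 100.  99. 100.  99.  99.  99.
 100. 100. 100.  99. 100.  99.  99.  97. 100. 115. 116. 116. 115. 115.
  95.  84.  84.  84.]
0.071 [283.4 363.2]
0.085 [282.8 378.6]
0.087 [282.7 381. ]
0.089 [282.6 383.4]
0.091 [282.5 385.8]
0.093 [282.4 388.3]
```

Request:
apply_moves(plan=[[[0, 0.8, 0, 0, 0], [0, 0.6, 0, 0, 0], [0, 0, 0, 0, 0], [0, 0, 0, 0, 0]]])

```text
time_s: 18.1
tcp_pos: [0.558, 0.1108, 0.0529]
orientation: [2.647, 1.573, -0.002]
ft_force: [0.5, -0.4, -1.0]
width: 0.172
```

```bash
python3 - <<'E'
from h import *
pinplan(-14,0.3,92.4,n=1)
E
```

```text
t 18.1 tip s,l,z mm [-20.6   0.4  93.3] mid s,l,z [-50.1   0.5  93.7] yaw -28.6 pitch up -0.85 F axial,lat,z [ 0.6 -0.1 -1. ] M [ 0.11 -0.13  0.04] w 0.172
[[-0.02, 0.65, 0.12, -0.002, 0]]
```

Request:
apply_moves(plan=[[[0, 0.5, 0.1, 0, 0], [0, 0, 0, 0, 0], [0, 0, 0, 0, 0]]])

```text
time_s: 18.35
tcp_pos: [0.563, 0.1078, 0.0519]
orientation: [2.647, 1.572, -0.002]
ft_force: [-0.1, -0.1, -1.6]
width: 0.171
```

```bash
python3 - <<'E'
from h import *
pinplan(-10,0.3,92.4,n=1)
E
```

```text
t 18.35 tip s,l,z mm [-14.8   0.1  92.3] mid s,l,z [-44.3   0.2  92.8] yaw -28.7 pitch up -0.87 F axial,lat,z [-0.  -0.2 -1.6] M [ 0.06 -0.14 -0.03] w 0.171
[[0.0, 0.48, 0.02, -0.003, 0]]
```

In the slot without contact. Now feel gently.

Request:
apply_moves(plan=[[[0, 0.2, 0, 0, 0], [0, 0.15, 0, 0, 0], [0, 0.15, 0, 0, 0], [0, 0, 0, 0, 0]]])

```text
time_s: 18.68
tcp_pos: [0.5674, 0.1052, 0.0521]
orientation: [2.647, 1.573, -0.003]
ft_force: [0.4, 0.7, -1.0]
width: 0.17
```

```bash
python3 - <<'E'
from h import *
pinplan(-6,0.3,92.4,n=1)
E
```

```text
t 18.68 tip s,l,z mm [-9.6 -0.  92.4] mid s,l,z [-39.1   0.1  92.9] yaw -28.6 pitch up -0.89 F axial,lat,z [ 0.   0.8 -1. ] M [ 0.07 -0.13 -0.02] w 0.17
[[0.01, 0.36, 0.02, -0.003, 0]]
```

Request:
apply_moves(plan=[[[0, 0.2, 0, 0, 0], [0, 0.15, 0, 0, 0], [0, 0.15, 0, 0, 0], [0, 0, 0, 0, 0]]])

```text
time_s: 19.02
tcp_pos: [0.5714, 0.1029, 0.0519]
orientation: [2.648, 1.574, -0.005]
ft_force: [0.3, 0.3, -0.7]
width: 0.173
```

```bash
python3 - <<'E'
from h import *
pinplan(0,0.3,92.4,n=1)
E
```

```text
t 19.02 tip s,l,z mm [-5.  -0.1 92.2] mid s,l,z [-34.5  -0.   92.7] yaw -28.6 pitch up -0.97 F axial,lat,z [ 0.1  0.4 -0.7] M [ 0.06 -0.2   0.04] w 0.173
[[0.02, 0.5, 0.0, -0.002, 0]]
```

In the hole first try, no force. Continue, ~30 mm to go.

Request:
apply_moves(plan=[[[0, 0.2, 0, 0, 0], [0, 0.2, 0, 0, 0], [0, 0.2, 0, 0, 0], [0, 0.2, 0, 0, 0], [0, 0, 0, 0, 0]]])

```text
time_s: 19.43
tcp_pos: [0.5784, 0.0989, 0.0519]
orientation: [2.648, 1.575, -0.007]
ft_force: [0.6, -0.7, -1.9]
width: 0.174
```

```bash
python3 - <<'E'
from h import *
pinplan(15,0,92.2,n=1)
E
```

```text
t 19.43 tip s,l,z mm [ 3.2 -0.2 92.1] mid s,l,z [-26.3  -0.1  92.6] yaw -28.6 pitch up -1.05 F axial,lat,z [ 0.9 -0.3 -1.9] M [ 0.14 -0.12  0.01] w 0.174
[[0.01, 1.18, 0.05, -0.002, 0]]
```

Request:
apply_moves(plan=[[[0, 0.2, 0, 0, 0], [0, 0.2, 0, 0, 0], [0, 0.2, 0, 0, 0], [0, 0.2, 0, 0, 0], [0, 0.2, 0, 0, 0], [0, 0, 0, 0, 0]]])

```text
time_s: 19.93
tcp_pos: [0.5872, 0.0941, 0.0519]
orientation: [2.649, 1.576, -0.009]
ft_force: [-0.8, 0.6, -2.0]
width: 0.173
```

```bash
python3 - <<'E'
from h import *
pinplan(25,0,92.2,n=1)
E
```

```text
t 19.93 tip s,l,z mm [13.2 -0.2 91.9] mid s,l,z [-16.3  -0.2  92.5] yaw -28.6 pitch up -1.16 F axial,lat,z [-1.   0.2 -2. ] M [0.22 0.04 0.04] w 0.173
[[0.01, 1.18, 0.03, -0.002, 0]]
```

Request:
apply_moves(plan=[[[0, 0.2, 0, 0, 0], [0, 0.2, 0, 0, 0], [0, 0.2, 0, 0, 0], [0, 0.2, 0, 0, 0], [0, 0.2, 0, 0, 0], [0, 0, 0, 0, 0]]])

```text
time_s: 20.43
tcp_pos: [0.5959, 0.0896, 0.0518]
orientation: [2.65, 1.578, -0.011]
ft_force: [-0.4, -0.1, -2.7]
width: 0.176
```

```bash
python3 - <<'E'
from h import *
pinplan(29.5,0,92.2,n=1)
E
```

```text
t 20.43 tip s,l,z mm [23.1  0.  91.7] mid s,l,z [-6.4  0.  92.3] yaw -28.5 pitch up -1.26 F axial,lat,z [-0.3 -0.3 -2.7] M [0.27 0.03 0.06] w 0.176
[[-0.01, 0.64, -0.02, -0.001, 0]]
```

Request:
apply_moves(plan=[[[0, 0.15, 0.02, 0, 0], [0, 0.15, 0.02, 0, 0], [0, 0.12, 0, 0, 0], [0, 0, 0, 0, 0]]])

```text
time_s: 20.77
tcp_pos: [0.6003, 0.0872, 0.0517]
orientation: [2.649, 1.578, -0.01]
ft_force: [-1.5, 1.6, -3.1]
width: 0.171
```

```bash
python3 - <<'E'
from h import *
pinplan(29.5,0,92.2,n=1)
E
```

```text
t 20.77 tip s,l,z mm [28.   0.1 91.6] mid s,l,z [-1.4  0.1 92.3] yaw -28.5 pitch up -1.24 F axial,lat,z [-2.1  0.7 -3.1] M [0.35 0.07 0.05] w 0.171
[[-0.02, 0.15, -0.05, -0.001, 0]]
```

Request:
apply_moves(plan=[[[0, 0.1, 0.02, 0, 0], [0, 0.1, 0, 0, 0], [0, 0, 0, 0, 0]]])

```text
time_s: 21.02
tcp_pos: [0.6016, 0.0866, 0.0516]
orientation: [2.65, 1.578, -0.011]
ft_force: [-0.9, 0.2, -2.5]
width: 0.172
```

```bash
python3 - <<'E'
from h import *
pinplan(29.5,0,92.2,n=1)
E
```

```text
t 21.02 tip s,l,z mm [29.6  0.1 91.5] mid s,l,z [ 0.1  0.1 92.1] yaw -28.5 pitch up -1.3 F axial,lat,z [-0.9 -0.3 -2.5] M [0.37 0.22 0.03] w 0.172
[[-0.02, -0.0, -0.07, -0.0, 0]]
```

Request:
apply_moves(plan=[[[0, 0.1, 0, 0, 0], [0, 0.1, 0, 0, 0]]])

```text
time_s: 21.18
tcp_pos: [0.6015, 0.0865, 0.0516]
orientation: [2.651, 1.58, -0.015]
ft_force: [-5.4, 2.3, 0.6]
width: 0.167
```

```bash
python3 - <<'E'
from h import *
pinplan(29.5,0,92.2,n=1)
E
```

```text
t 21.18 tip s,l,z mm [29.6  0.2 91.3] mid s,l,z [ 0.1  0.2 92. ] yaw -28.5 pitch up -1.46 F axial,lat,z [-5.8 -0.6  0.6] M [0.51 0.93 0.03] w 0.167
[[-0.02, -0.01, -0.09, 0.0, 0]]
```

Request:
apply_moves(plan=[[[0, 0.12, 0, 0, 0], [0, 0, 0, 0, 0]]])

```text
time_s: 21.35
tcp_pos: [0.6013, 0.0866, 0.0518]
orientation: [2.651, 1.582, -0.018]
ft_force: [-1.2, -0.1, -2.5]
width: 0.171
```

```bash
python3 - <<'E'
from h import *
import h as H
pinplan(29.5,0,92.2,n=1)
T=H._pose();f=env.grab_frame('wrist');save(f,'w15')
im=cv2.imread('pics/w15.png')[230:400,200:370]
cv2.imwrite('pics/w15c.png',cv2.resize(im,None,fx=3.5,fy=3.5,interpolation=cv2.INTER_CUBIC))
E
```

```text
t 21.35 tip s,l,z mm [29.5  0.2 91.3] mid s,l,z [ 0.   0.2 92.1] yaw -28.4 pitch up -1.57 F axial,lat,z [-1.  -0.7 -2.5] M [0.19 0.08 0.05] w 0.171
[[-0.02, 0.0, -0.09, 0.001, 0]]
```

View pics/w15c.png

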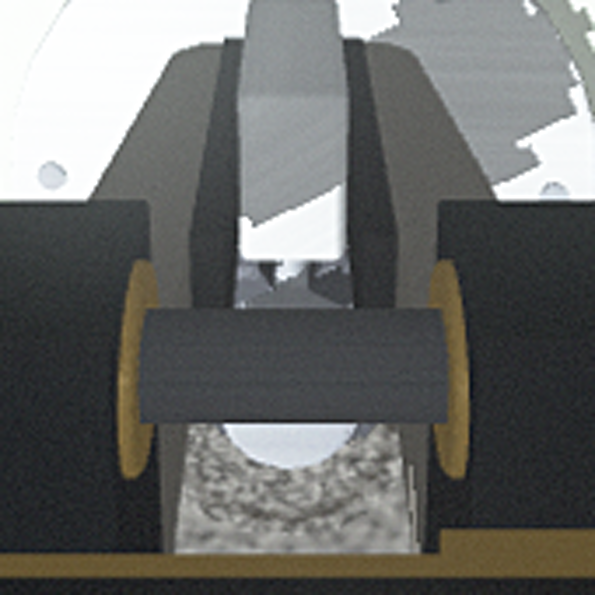

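Request:
apply_moves(plan=[[[0, 0, 0, 0, 0.3], [0, 0, 0, 0, 0.3], [0, 0, 0, 0, 0.4], [0, 0, 0, 0, 0.4], [0, 0, 0, 0, 0.4]]])

```text
time_s: 21.82
tcp_pos: [0.6062, 0.0845, 0.054]
orientation: [2.648, 1.576, -0.007]
ft_force: [-0.2, 0.4, 0.1]
width: 0.398
```

```bash
python3 - <<'E'
from h import *
pinstate()
T=pose();f=env.grab_frame('wrist');save(f,'w16')
im=cv2.imread('pics/w16.png')[230:400,200:370]
cv2.imwrite('pics/w16c.png',cv2.resize(im,None,fx=3.5,fy=3.5,interpolation=cv2.INTER_CUBIC))
E
```

```text
t 21.82 tip s,l,z mm [34.5  0.5 94.1] mid s,l,z [ 5.   0.5 94.6] yaw -28.6 pitch up -1.09 F axial,lat,z [-0.4  0.2  0.1] M [ 0.05 -0.13 -0.04] w 0.398
```

View pics/w16c.png

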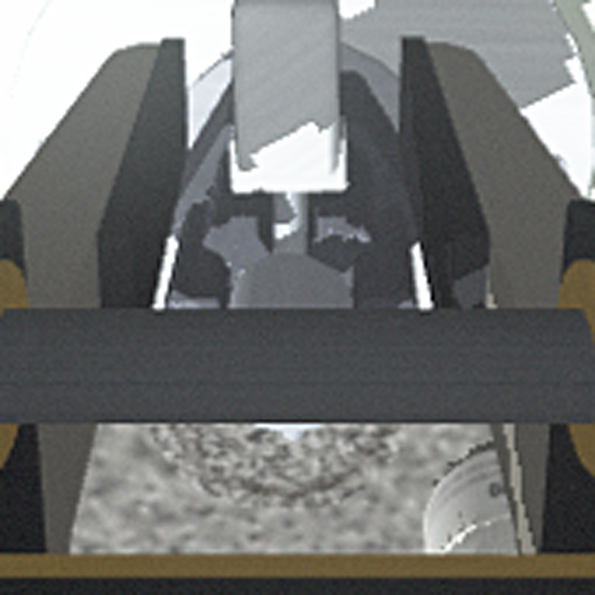

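```bash
python3 - <<'E'
from h import *
import h as H
T=H._pose();f=env.grab_frame('wrist');save(f,'w17')
for zz in (.088,.092,.096,.1):
    X=onz(f,(284.3,283),zz,T);print(zz,'shoulder front s,l',((X[:2]-C)@AX*1e3).round(1),((X[:2]-C)@LAT*1e3).round(1))
for q in ('lock_pin','pin_mid','pin_tip'): print(q,env.tip_of(q,f)[:2])
g=env.grab_frame('side');save(g,'s17')
im=cv2.imread('pics/s17.png')[170:250,260:340]
cv2.imwrite('pics/s17c.png',cv2.resize(im,None,fx=7,fy=7,interpolation=cv2.INTER_CUBIC))
E
```

```text
0.088 shoulder front s,l -18.4 0.1
0.092 shoulder front s,l -20.9 0.3
0.096 shoulder front s,l -23.4 0.4
0.1 shoulder front s,l -25.8 0.6
lock_pin [{'centre': [234.5, 283.2], 'conf': 0.85}, {'centre': [192.9, 16.9], 'conf': 0.58}]
pin_mid [{'centre': [312.8, 282.0], 'conf': 0.93}]
pin_tip []
```

View pics/s17c.png

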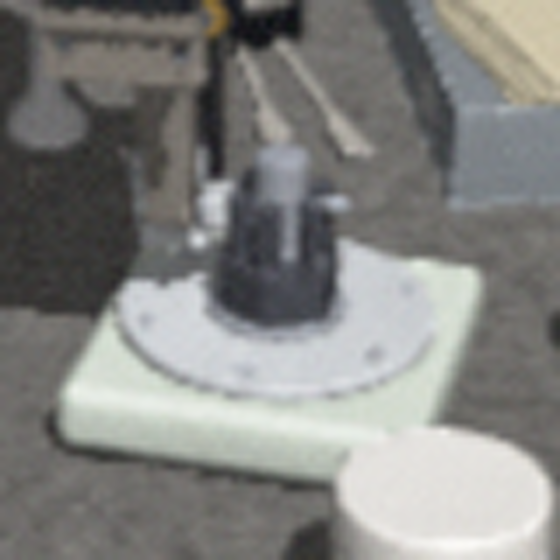

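View pics/w17.png

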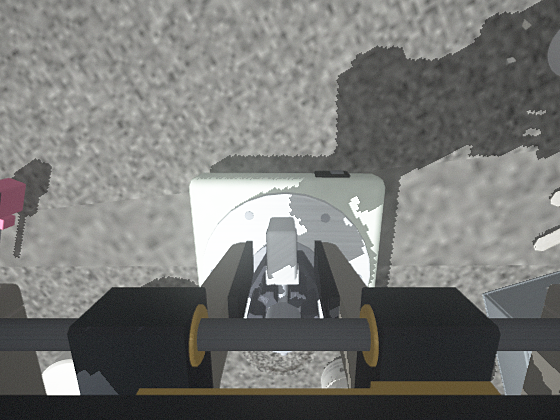

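```bash
python3 - <<'E'
from h import *
import h as H
im=cv2.imread('pics/w17.png')[200:310,230:340]
cv2.imwrite('pics/w17c.png',cv2.resize(im,None,fx=5.4,fy=5.4,interpolation=cv2.INTER_CUBIC))
T=H._pose();f=env.grab_frame('wrist');print(T[:3,3], env.get_obs()['time_s'])
np.savez('w17.npz',T=T,mtx=f['mtx'],tool_from_camera=f['tool_from_camera'])
S=lambda rc,z:[round(float((onz(f,rc,z,T)[:2]-C)@A*1e3),1) for A in (AX,LAT)]
print('mid',S((312.8,282),.092),S((312.8,282),.09),'origin',S((234.5,283.2),.074),S((234.5,283.2),.07))
E
```

```text
[0.60553739 0.08485617 0.05361435] 22.1667
mid [-1.2, -0.3] [0.3, -0.4] origin [-47.5, -0.3] [-45.8, -0.4]
```

View pics/w17c.png

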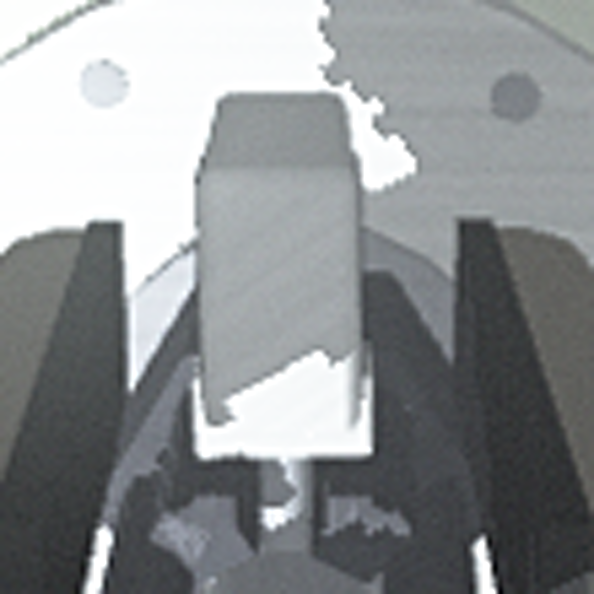

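```bash
cat > fit.py <<'E'
from h import *
from scipy.optimize import least_squares
def fit(npz,obs,guess=(0,.092,0)):
    z=np.load(npz);f={'mtx':z['mtx'],'tool_from_camera':z['tool_from_camera']};T=z['T']
    def model(p):
        s,zm,pt=p; out=[]
        for (x,zz),r in obs:
            dx,dz=x-.0445,zz-.016
            ss=s/1e3+dx*np.cos(pt)-dz*np.sin(pt); hz=zm+dx*np.sin(pt)+dz*np.cos(pt)
            out.append(proj(f,np.r_[C+AX*ss,hz],T)[1]-r)
        return out
    r=least_squares(model,guess,x_scale=[1,.001,.02]);print('mid s',r.x[0].round(2),'z',(r.x[1]*1e3).round(2),'pitch',np.degrees(r.x[2]).round(2),'res',r.fun.round(2))
    for zf in (90,91,92,93):
        q=least_squares(lambda p:model((p[0],zf/1e3,p[1])),(0,0),x_scale=[1,.02]);print(zf,q.x[0].round(2),np.degrees(q.x[1]).round(2),q.fun.round(2))
E
python3 - <<'E'
from fit import *
fit('w17.npz',[((-.014,.04),231.1),((-.014,0),217.6),((.024,.022),284.6)])
fit('w17.npz',[((-.014,.04),231.1),((-.014,0),217.6),((.024,.022),284.6),((.014,.04),278.3)])
E
```

```text
mid s -0.08 z 88.53 pitch 8.76 res [ 0. -0.  0.]
90 -0.73 8.79 [-0.14 -0.19  0.36]
91 -1.17 8.81 [-0.24 -0.32  0.6 ]
92 -1.61 8.83 [-0.33 -0.45  0.85]
93 -2.05 8.85 [-0.43 -0.58  1.11]
mid s 1.05 z 86.0 pitch 9.39 res [-0.51  0.44 -0.83  0.91]
90 -0.69 9.85 [-1.32  0.03 -0.    1.41]
91 -1.12 9.98 [-1.53 -0.07  0.21  1.53]
92 -1.56 10.1 [-1.74 -0.17  0.43  1.66]
93 -1.99 10.23 [-1.96 -0.27  0.65  1.79]
```

Request:
apply_moves(plan=[[[0, 0, -1, 0, 0.4], [0, 0, -2, 0, 0.4], [0, 0, -1.5, 0, 0.4], [0, 0, 0, 0, 0.4]]])

```text
time_s: 22.5
tcp_pos: [0.6033, 0.0877, 0.1005]
orientation: [2.649, 1.579, -0.013]
ft_force: [1.1, 0.9, 0.1]
width: 0.399
```

```bash
cat >> h.py <<'E'
def toolplan(s,l,z,n=1,grip=0):
    T=pose();o=env.get_obs();p=T[:3,3]
    X=np.r_[C+AX*s/1e3+LAT*l/1e3,z/1e3]
    print('t',round(float(o['time_s']),2),'eff tip s,l,z',np.round([(p[:2]-C)@AX*1e3,(p[:2]-C)@LAT*1e3,p[2]*1e3],1),'F ax,lat,z',np.round([o['ft_force'][:2]@AX,o['ft_force'][:2]@LAT,o['ft_force'][2]],1),'w',round(float(o['width']),3),'tilt',np.round(T[:3,:2].T@[0,0,-1],3))
    print('total',np.round(T[:3,:3].T@(X-p)*100,2))
E
python3 - <<'E'
from h import *
import h as H
toolplan(-85,0,130)
T=H._pose();f=env.grab_frame('wrist');save(f,'w18')
np.savez('w18.npz',T=T,mtx=f['mtx'],tool_from_camera=f['tool_from_camera'])
im=cv2.imread('pics/w18.png')[190:310,225:345]
cv2.imwrite('pics/w18c.png',cv2.resize(im,None,fx=5,fy=5,interpolation=cv2.INTER_CUBIC))
E
```

```text
t 22.5 eff tip s,l,z [-41.8   1.7 132.4] F ax,lat,z [0.5 1.3 0.1] w 0.399 tilt [ 0.037 -0.045]
total [-0.16 -4.33  0.05]
```

View pics/w18c.png

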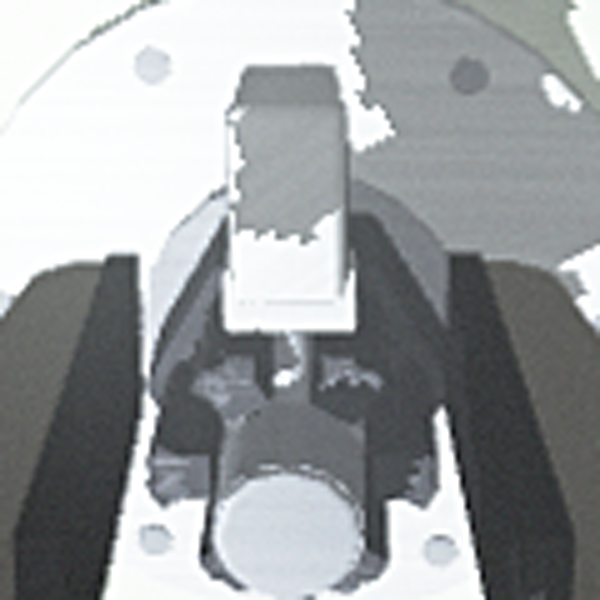

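```bash
python3 - <<'E'
from fit import *
fit('w18.npz',[((-.014,.04),211),((-.014,0),203.2),((.024,.022),256.2),((.014,.04),250.4)])
z=np.load('w18.npz');f={'mtx':z['mtx'],'tool_from_camera':z['tool_from_camera']};T=z['T']
pj=lambda s,l,zz:((proj(f,np.r_[C+AX*s/1e3+LAT*l/1e3,zz],T)-[225,190])*5).round()
print('spindle top near/far/left/right',pj(-11,0,.115),pj(11,0,.115),pj(0,-11,.115),pj(0,11,.115),'crown front top',pj(-20.5,0,.099),'spindle at .099',pj(-11,0,.099),'hex bottom edge',pj(-23,0,.047))
E
```

```text
mid s 0.23 z 89.02 pitch 8.64 res [ 0.02 -0.01  0.02 -0.03]
90 -0.13 8.72 [-0.11 -0.08  0.16  0.04]
91 -0.49 8.81 [-0.24 -0.14  0.29  0.12]
92 -0.85 8.9 [-0.37 -0.21  0.43  0.19]
93 -1.21 8.99 [-0.5  -0.27  0.56  0.27]
spindle top near/far/left/right [284. 469.] [283. 602.] [207. 535.] [360. 538.] crown front top [288. 355.] spindle at .099 [288. 412.] hex bottom edge [299. 210.]
```

Request:
apply_moves(plan=[[[0, -1, -1, 0, 0.4], [0, -1, -0.5, 0, 0.4], [0, 0, 0, 0, 0.4], [0, 0, 0, 0, 0.4], [0, 0, 0, 0, 0.4]]])

```text
time_s: 22.97
tcp_pos: [0.5829, 0.097, 0.1118]
orientation: [2.649, 1.579, -0.018]
ft_force: [0.2, 0.2, -0.3]
width: 0.401
```

```bash
python3 - <<'E'
from h import *
import h as H
toolplan(-60,0,140)
T=H._pose();f=env.grab_frame('wrist');save(f,'w19')
np.savez('w19.npz',T=T,mtx=f['mtx'],tool_from_camera=f['tool_from_camera'])
im=cv2.imread('pics/w19.png')[200:320,225:345]
cv2.imwrite('pics/w19c.png',cv2.resize(im,None,fx=5,fy=5,interpolation=cv2.INTER_CUBIC))
E
```

```text
t 22.97 eff tip s,l,z [-64.1   0.2 143.7] F ax,lat,z [ 0.1  0.3 -0.3] w 0.401 tilt [ 0.04  -0.043]
total [-0.01  0.39  0.39]
```

View pics/w19c.png

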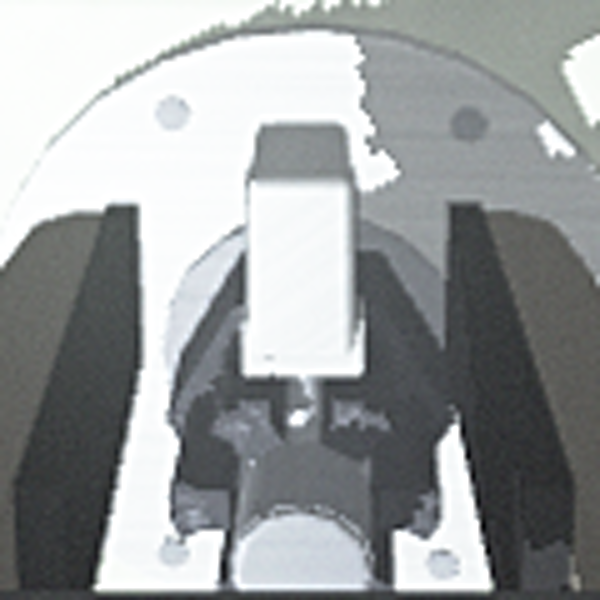

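```bash
python3 - <<'E'
from fit import *
fit('w19.npz',[((-.014,.04),236.2),((-.014,0),225),((.024,.022),275.4)])
z=np.load('w19.npz');f={'mtx':z['mtx'],'tool_from_camera':z['tool_from_camera']};T=z['T']
print(((proj(f,np.r_[C-AX*.011,.115],T)-[225,200])*5).round())
# yaw from block top back edge and sides
P=lambda c,r,zz:onz(f,(r/5+200,c/5+225),zz,T)
a,b=P(249,181,.107),P(352,181,.107);d=b-a;print('pin yaw',np.degrees(np.arctan2(d[1],d[0]))-90)
s=P(176,112,.044);e=P(470,124,.044);d=e-s;print('rotor holes az',np.degrees(np.arctan2(d[1],d[0])))
E
```

```text
mid s 1.59 z 87.43 pitch 8.24 res [-0.  0. -0.]
90 0.45 8.27 [-0.13 -0.2   0.34]
91 0.0 8.28 [-0.17 -0.28  0.48]
92 -0.44 8.3 [-0.23 -0.36  0.61]
93 -0.88 8.31 [-0.28 -0.43  0.75]
[297. 509.]
pin yaw -27.492906677240732
rotor holes az 59.91248810717423
```

```bash
python3 - <<'E'
from bench import env
print(env.finish_job(), env.get_obs()['time_s'])
E
```

```text
the job is handed in; nothing more can be done
the job is handed in; nothing more can be done
```

I tightened the castle nut about 34° clockwise to the next slot. The aluminium pin is through the slot and the cross hole, with its shoulder against the nut. I let go, backed the gripper clear, and handed the job in at about 23 s; no verdict came back.

**Nut:** The slot faces along the hole in the last pictures, within about 1–2°, judged by eye from the nut and housing edges.

**Pin entry:** It went in on the first try at about 92 mm height. The largest force along the pin that I read was about 6 N, when the shoulder met the nut. It did not advance any further on another push.

**Last checks:**
- **Position:** The pin's middle is within about 1 mm of the spindle axis, going by fits to two pictures taken after release.
- **Direction:** The pin points along the hole within about 1–2° seen from above.
- **Clearance:** The gripper was clear of everything, with force readings near zero. I did not measure the bystanders again, but nothing I did came near them.

**What disagreed:**
- **Fingertips:** The real fingertips sit about 32 mm short of the reported tool point. Because of this my first grasp closed just above the pin, without moving it. The nut was also turned by its crown rather than by the hexagon. I allowed for the offset from then on.
- **Tool tilt:** The tool leaned up to about 4° during the moves. I worked with that lean, because the moves cannot correct it.
- **Pin droop:** On release the grip end sagged. The fits give 8–9° (about 0.15 rad), inside the 0.2 rad limit but more than the hole clearance alone suggests (about 5°). This is the check with the least margin.

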